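Lift the hot hoods off the cue lamps after burn-in

TASK

The burn-in is over and the red cue lamp hoods are hot: first switch the bay off by pushing the toggle on the black box right over, away from the robot, then slide the rod guard on top of the grey lamp bay fully open. Take the lifter from its stand and, hooking each hood by its loop and never touching one with the gripper, lift every hood out level and set it down gently, upright and wholly on the white cooling slab, side by side. At the end the lifter hangs back on its stand, the guard is slid fully shut over the bare lamps, and the bell, the spare socket and the gel frame are where they were.

Things in the scene. Friction and masses are not known exactly. Their poses are not given: they have to be found in the camera images.
- bay: grey fixed lamp bay; origin on the desk under the centre of its lamp well (inside 240 x 230 mm in x, y; floor 8 mm up; walls 112 mm high; guard rails along y at x = +-135 mm, 132 mm high). Four small lamps stand at x, y = +-54 mm, tops 52 mm above the desk. A closed housing 112 mm high goes on from y = 120 to 380 mm; the open guard lies over it
- guard (a joint): travel of the rod guard on top of the bay, m: 0 fully shut over the well, 0.25 fully open; it opens along the bay's own +y, friction about 2 N, stays where left; frame top 126 mm above the desk
- guard_handle (a point): middle of the guard's black handle bar, 152 mm above the desk: 12 x 12 mm in section, 90 mm long along the bay's x, 70 mm clear between its two posts, 20 mm clear below; at the bay's y = -113 mm when shut. Axes as the bay's
- hood1: hot red enamelled hood, 84 mm diameter, 58 mm tall, hollow, open below, 0.22 kg; origin at the centre of its lower rim, z up. Its steel loop (6 mm wire) lies in the hood's y-z plane: peaked arch, 40 mm wide, underside of the peak 92 mm above the origin, on the axis, 34 mm clear over the hood's top. Starts over one of the lamps; two or three of hood1..4 are present
- hood2: another such hood, same sizes and axes as hood1; may be absent
- hood3: another such hood, same sizes and axes as hood1; may be absent
- hood4: another such hood, same sizes and axes as hood1; may be absent
- slab: fixed white ceramic cooling slab, 330 mm (its x) by 140 mm (its y), 12 mm thick; origin at the centre of its underside; three hoods fit in a row along its x, 98 mm apart
- lifter: hook lifter, 0.16 kg; origin at the centre of its wooden cross grip, which lies along its y: 16 mm thick (x), 18 mm high (z), 104 mm long plus brass ends of 24 mm diameter (122 mm in all). A steel rod of 8 mm goes down (-z) from its middle to the hook. Starts hanging on the stand, grip level. Mass lies near the grip
- lifter_hook (a point): seat of the lifter's V-shaped hook, 97 mm straight below the grip's centre (lifter x = y = 0); hook in the lifter's x-z plane, lowest point 106 mm below the grip. Its tip, at x = -18 mm, rises to 9 mm above the seat; the rod stands at x = +18 mm and returns to x = 0 from 50 mm below the grip upwards. It opens to -x: it enters a loop moving along its -x
- stand: fixed green lifter stand, base 90 x 120 mm, origin under its centre; two uprights at y = +-42 mm carry flared notches open above: flat seats 130 mm, prong tips 151 mm above the desk, 23 mm wide at the seat, 41 mm at the top. The lifter's grip lies in both along the stand's y, rod hanging between the uprights
- stand_rest (a point): where the centre of the lifter's grip is when it hangs on the stand, 139 mm above the desk; axes as the stand
- switchbox: fixed black switch box, 90 x 65 mm, 42 mm high, origin under its centre; the toggle swings along its x, +x being away from the robot
- toggle (a joint): angle of the toggle, rad: 0 = on, leaning towards the box's -x; 1.0 = off, leaning fully to +x; stays where left, about 2 N at its tip
- toggle_tip (a point): centre of the ball (18 mm diameter) at the toggle's tip; the pivot lies 44 mm above the desk in the middle of the box, 50 mm from the ball's centre
- bell: brass desk bell, 84 mm in diameter, 55 mm high, loose; leave alone
- spare_socket: white porcelain lamp socket, 56 mm in diameter, 42 mm high, loose; leave alone
- gel_frame: aluminium gel frame with amber gel, 125 x 125 x 3 mm, lying flat and loose; leave alone
Not all that is in view belongs to the job. Of the things shaped like the stand, the green one is meant. Several things have the shape of the lifter; the one meant has the colours described above.

How it is judged (in metres and radians):
On the way, in this order (a step that is already met when the one before it is completed fails the run):
1. the toggle is pushed over to off (value of joint toggle above 0.85 rad), for 0.2 s.
2. the guard is slid fully open (value of joint guard above 0.235 m and value of joint toggle above 0.85 rad), for 0.2 s.
3. every hood stands upright and free on the cooling slab (x of hood1 in the frame of slab between -0.128 and 0.128 m and y of hood1 in the frame of slab between -0.033 and 0.033 m and z of hood1 in the frame of slab between 0.007 and 0.017 m and angle between each of hood1, hood2, hood3, hood4's own z axis and vertical below 0.08 rad and x of hood2 in the frame of slab between -0.128 and 0.128 m and y of hood2 in the frame of slab between -0.033 and 0.033 m and z of hood2 in the frame of slab between 0.007 and 0.017 m and x of hood3 in the frame of slab between -0.128 and 0.128 m and y of hood3 in the frame of slab between -0.033 and 0.033 m and z of hood3 in the frame of slab between 0.007 and 0.017 m and x of hood4 in the frame of slab between -0.128 and 0.128 m and y of hood4 in the frame of slab between -0.033 and 0.033 m and z of hood4 in the frame of slab between 0.007 and 0.017 m and linear speed of each of hood1, hood2, hood3, hood4 below 0.03 m/s and contact force between each of hood1, hood2, hood3, hood4 and lifter below 0.3 N), for 0.2 s.
At the end, for the whole second after the job is handed in: All hoods present at rest, upright (0.08 rad) on the slab, centres within 128 mm (slab x) and 33 mm (slab y) of its centre; toggle off (over 0.85 rad); guard shut (within 12 mm); lifter at rest in the stand's notches, within 20 mm and 0.2 rad of its place, either way round (x of hood1 in the frame of slab between -0.128 and 0.128 m and y of hood1 in the frame of slab between -0.033 and 0.033 m and z of hood1 in the frame of slab between 0.007 and 0.017 m and angle between each of hood1, hood2, hood3, hood4's own z axis and vertical below 0.08 rad and x of hood2 in the frame of slab between -0.128 and 0.128 m and y of hood2 in the frame of slab between -0.033 and 0.033 m and z of hood2 in the frame of slab between 0.007 and 0.017 m and x of hood3 in the frame of slab between -0.128 and 0.128 m and y of hood3 in the frame of slab between -0.033 and 0.033 m and z of hood3 in the frame of slab between 0.007 and 0.017 m and x of hood4 in the frame of slab between -0.128 and 0.128 m and y of hood4 in the frame of slab between -0.033 and 0.033 m and z of hood4 in the frame of slab between 0.007 and 0.017 m and linear speed of each of hood1, hood2, hood3, hood4, lifter below 0.03 m/s and value of joint toggle above 0.85 rad and value of joint guard below 0.012 m and distance between lifter and stand_rest below 0.02 m and angle between the y axis of lifter and the y axis of stand, either way round below 0.2 rad and angle between lifter's own z axis and vertical below 0.25 rad); the robot touches nothing.
It fails at once if a hot hood is touched by the gripper or arm (contact force between any of the fingers, the arm and hood1 above 0.5 N or contact force between any of the fingers, the arm and hood2 above 0.5 N or contact force between any of the fingers, the arm and hood3 above 0.5 N or contact force between any of the fingers, the arm and hood4 above 0.5 N).
It fails at once if a hood is tipped more than 0.5 rad (angle between any of hood1, hood2, hood3, hood4's own z axis and vertical above 0.5 rad).
It fails at once if a hood in the air falls or is flung faster than 0.5 m/s ((linear speed of hood1 above 0.5 m/s and height (world z) of hood1 above 0.03 m) or (linear speed of hood2 above 0.5 m/s and height (world z) of hood2 above 0.03 m) or (linear speed of hood3 above 0.5 m/s and height (world z) of hood3 above 0.03 m) or (linear speed of hood4 above 0.5 m/s and height (world z) of hood4 above 0.03 m)).
It fails at once if the bell, the spare socket or the gel frame is moved more than 20 mm (distance of any of bell, spare_socket, gel_frame from where it was at the start of the episode above 0.02 m).
Of hood1, hood2, hood3, hood4 only 2 to 3 are there at a start; the rules pass over those that are not, and their reading is None.
At some moment in a run one of hood1, hood2, hood3, hood4 may be knocked a few centimetres aside while the robot is not near it.
It also fails if it takes over 210 s, if anything falls off the work surface, if the arm or the gripper's body presses on something with over 40 N, if the wrist force passes 120 N, or if a joint passes its speed limit or range.

ROBOT

A 7-joint arm with a two-finger parallel gripper is mounted at the origin on the work surface. World frame = base frame: x ahead of the robot, y to its left, z up, the work surface at z = 0. Lengths are in mm, angles in rad, forces in N, time in s.
With the tool pointing down it reaches from about 400 to 900 mm from the base axis. Payload 5.6 kg.
Tool frame: the origin (TCP) lies at the very end of the fingers, on their centre line; the grasp point (between the pads) lies 19 mm behind it; z points along the fingers, x is the direction in which the jaws open and shut, and the axes are right-handed (so a half turn about z gives the same grasp; the last joint's range is limited). The gripper opens to 92 mm and grips with 3 to 60 N. Pads are 20 mm wide; open, the fingers measure 128 mm over their backs; the gripper's body (75 mm by 189 mm) begins 69 mm behind the grasp point.
Start: joints at [1.115, 0.468, -0.012, 1.603, 0.006, 1.071, -0.056], TCP at [260.724, -595.427, 175.292] pointing down, gripper open.
Joint ranges: [-2.53, 2.53], [-0.31, 2.02], [-1.57, 1.55], [0.28, 2.44], [-1.29, 4.43], [0.15, 1.84], [-2.92, 2.92]. Speed limits (rad/s): [2.57, 2.57, 3.14, 3.14, 3.14, 3.14, 3.14].

INTERFACE

Orientations are given as a unit quaternion [x, y, z, w].
In Python, from rig import arm gives the robot as it stands. The module is installed in compiled form; this text tells all that it offers.
- The arm moves only by the shell command python3 -m inch 'ROWS' [FORCE]. ROWS is a JSON object of lists of equal length, an entry for each row: "xyz": the shift along the world's x, y, z in units of 25 mm (1.0 is 25 mm), a list of three; "turn": the turn about the world's z in units of 6 degrees (1.0 is 6 degrees); "claw": the closure, from -1 (fully open) to 1 (shut). In form: {"xyz": [[x, y, z], ...], "turn": [turn, ...], "claw": [claw, ...]}. A call has 1 to 8 rows; each row is the pose to reach, as a shift and turn from the pose commanded when the call began; what a row does not reach only later rows make up. A row lasts 1/12 s, in which the tool goes at most 41.7 mm and 7.16 degrees, less where a joint would pass 70% of its speed; a pose out of reach is approached as far as the arm can. A call with a gripper value outside its range is refused whole. The fingers move at their own pace and stop on an object; FORCE is the grip in N (left out, the last holds). Time passes only in rows, so rows that repeat a pose let the fingers close. It gives the time, the measured TCP pose, the force and the opening at its end, in the units of the state.
- arm.get_state(): the state, without advancing time (a new reading comes with each control period).
- arm.read_camera(name): name is "scene" or "top"; returns the picture (400x640x3 uint8, red, green, blue); there is no depth.
- arm.camera_info(name): a dict with "mtx" (3x3 intrinsics, pixels), "k1" (the pictures are not rectified: a ray, as slopes to the right and down, at radius r is drawn at 1 + k1 r^2 times it, then the intrinsics apply), "rvec" (rotation vector, rad) and "tvec" (3), from world to camera coordinates, as OpenCV has them. Camera axes: x right, y down, z forward; pixel columns grow to the right and rows downward; lengths in mm; the calibration is good to about 2 mm. A picture is of the moment at which its call begins. camera_info takes no time and is no camera call.
- arm.close_job(): hands the job in, once; it reports no verdict.
The state is a dict: "clock": time; "joints": joint angles; "joint_vel": joint speeds; "effort": joint torques, N m; "tool_pos": TCP position; "tcp_rot": TCP orientation; "force": force on the tool from outside, world axes, zero at the start; "ft_torque": the same for the moment, N m; "gripper_width": opening from 0.0 (shut) to 1.0 (fully open).
Only numpy, scipy, OpenCV 4.12 (cv2) and the standard library are available. Lean on these libraries where they do the work, as an engineer would, in place of code of your own. Each camera call takes 0.05 s, during which the arm holds its last target. There are 200 camera calls.

## Working session

There is one attempt and no reset: what is moved stays moved. The work goes in short steps, Python scripts to look and compute and a shell command to move; the robot and the scene stay as the last step left them, time stands still between calls to the robot, and variables do not carry over. Pictures are saved under pics/ and viewed, about 12 in all and at most 16, crops included, and the job is handed in when it is done.

```bash
mkdir -p pics; cat > h.py <<'E'
import numpy as np, cv2
from rig import arm
def snap(n,f=None):
    im=arm.read_camera(n)
    if f: cv2.imwrite('pics/'+f,im[...,::-1])
    return im
def cam(n):
    c=arm.camera_info(n); R=cv2.Rodrigues(np.array(c['rvec'],float))[0]; t=np.array(c['tvec'],float).ravel()
    return np.array(c['mtx'],float),c['k1'],R,t
def ray(n,u,v):
    K,k,R,t=cam(n)
    d=cv2.undistortPoints(np.array([[[u,v]]],float),K,np.array([k,0,0,0.]))[0,0]
    return -R.T@t, R.T@np.array([d[0],d[1],1])
def on(n,u,v,z):
    o,d=ray(n,u,v); return (o+d*(z-o[2])/d[2])[:3].round(1)
def pix(n,p):
    K,k,R,t=cam(n)
    return cv2.projectPoints(np.array([p],float),cv2.Rodrigues(R)[0],t,K,np.array([k,0,0,0.]))[0][0,0].round(1)
def tri(u1,v1,u2,v2):
    "scene px, top px -> point, gap"
    a,b=ray('scene',u1,v1),ray('top',u2,v2)
    A=np.stack([a[1],-b[1]],1); s=np.linalg.lstsq(A,b[0]-a[0],rcond=None)[0]
    p,q=a[0]+a[1]*s[0],b[0]+b[1]*s[1]
    return ((p+q)/2).round(1),round(float(np.linalg.norm(p-q)),1)
E
python3 - <<'E'
from h import *
for n in('scene','top'):
    snap(n,n+'0.png'); K,k,R,t=cam(n); print(n,K.round(1).tolist(),k,(-R.T@t).round(),R.round(2).tolist())
print(arm.get_state())
E
```

```text
scene [[401.7, 0.0, 322.5], [0.0, 401.7, 198.2], [0.0, 0.0, 1.0]] -0.05661236282290788 [1190.  120.  700.] [[-0.37, 0.93, -0.01], [0.6, 0.24, -0.76], [-0.7, -0.29, -0.65]]
top [[376.8, 0.0, 318.6], [0.0, 376.8, 200.7], [0.0, 0.0, 1.0]] 0.008238435601084082 [ 493. -143. 1119.] [[0.0, -1.0, -0.0], [-1.0, -0.0, -0.04], [0.04, 0.0, -1.0]]
{'clock': 0.1, 'joints': array([ 1.11496428,  0.46832151, -0.01157575,  1.60352957,  0.00597071,
        1.07139491, -0.05628469]), 'joint_vel': array([-0.00188755, -0.00204932, -0.00025385, -0.00218678, -0.00168445,
       -0.00079279, -0.00016094]), 'effort': array([ 1.40488915e-03, -5.21640515e+01, -1.23604861e-02, -2.44366264e+01,
       -5.68105734e-02,  1.40427952e-02,  3.96737926e-05]), 'tool_pos': array([ 260.47273467, -594.88300749,  174.41542546]), 'tcp_rot': array([ 8.36995849e-01, -5.47208637e-01, -7.04279223e-04, -3.99008007e-04]), 'force': array([0.0781194 , 1.12172245, 0.79282004]), 'ft_torque': array([ 0.03627823,  0.00298298, -0.03286245]), 'gripper_width': 1.0028431735446999}
```

View pics/scene0.png

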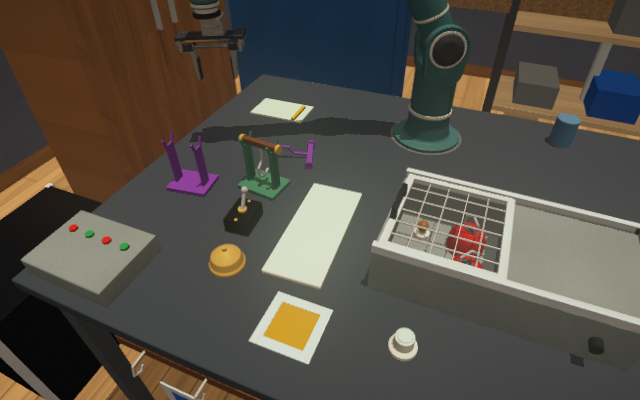

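View pics/top0.png

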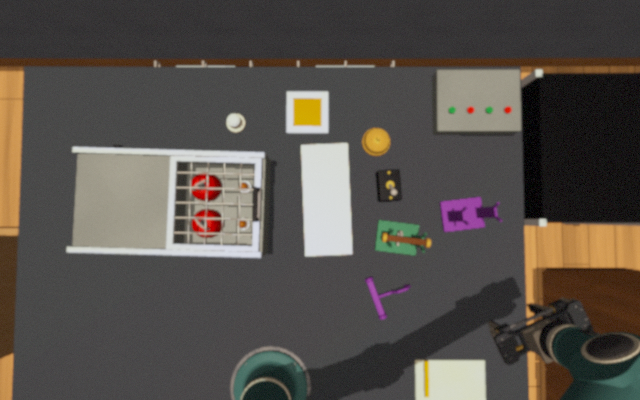

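Two hoods are present, seen in top at (207,187) and (207,222). Things that could be mistaken for the lifter:
- Wooden grip with brass ends on the green stand, top (405,240) and scene (260,143). This fits the description.
- Purple T lying on the desk, top (380,295). This is a decoy.
- The purple stand at top (463,214) is also a decoy.

Next I'll check close crops.

```bash
python3 - <<'E'
from h import *
t=cv2.imread('pics/top0.png'); s=cv2.imread('pics/scene0.png')
a=cv2.resize(t[160:265,360:450],None,fx=4.4,fy=4.4,interpolation=cv2.INTER_CUBIC)
b=cv2.resize(s[120:240,215:315],None,fx=3.85,fy=3.85,interpolation=cv2.INTER_CUBIC)
h=max(a.shape[0],b.shape[0]); P=lambda i:cv2.copyMakeBorder(i,0,h-i.shape[0],0,0,0)
cv2.imwrite('pics/c1.png',np.hstack([P(a),P(b)]))
c=cv2.resize(t[140:265,60:275],None,fx=3.7,fy=3.7,interpolation=cv2.INTER_CUBIC); cv2.imwrite('pics/c2.png',c)
def blob(n,im,lo,hi,roi,z,nm):
    x0,y0,x1,y1=roi; hsv=cv2.cvtColor(im,cv2.COLOR_BGR2HSV)
    m=np.zeros(im.shape[:2],np.uint8); m[y0:y1,x0:x1]=cv2.inRange(hsv,np.array(lo),np.array(hi))[y0:y1,x0:x1]
    cs=cv2.findContours(m,cv2.RETR_EXTERNAL,cv2.CHAIN_APPROX_NONE)[0]
    for q in sorted(cs,key=cv2.contourArea)[::-1][:2]:
        if cv2.contourArea(q)<6: continue
        r=cv2.minAreaRect(q); bp=cv2.boxPoints(r)
        print(nm,'area',cv2.contourArea(q),'c',np.round(r[0],1),'W',on(n,*r[0],z),'corners',[on(n,*p,z)[:2].tolist() for p in bp])
blob('top',t,(0,0,170),(180,60,255),(295,138,358,260),12,'slab')
blob('top',t,(55,90,40),(95,255,200),(370,215,430,260),6,'green')
blob('top',t,(5,120,60),(25,255,255),(375,222,440,255),139,'grip')
blob('top',t,(0,0,0),(180,255,28),(370,165,405,205),42,'box')
blob('top',t,(20,100,100),(32,255,255),(360,120,395,158),20,'bell')
blob('scene',s,(5,120,60),(25,255,255),(232,128,288,158),139,'gripS')
blob('top',t,(0,150,80),(8,255,255),(180,165,230,240),58,'hoods')
blob('top',t,(170,150,80),(180,255,255),(180,165,230,240),58,'hoods2')
blob('top',t,(0,0,200),(180,60,255),(280,85,335,138),0,'gel')
blob('top',t,(0,0,170),(180,60,255),(220,105,250,138),20,'sock')
E
```

```text
slab area 5106.5 c [326.  199.2] W [ 546.8 -163.9   12. ] corners [[709.0, -86.7], [715.2, -226.9], [386.7, -240.1], [380.7, -101.7]]
green area 711.5 c [396.9 237.3] W [ 434.8 -372.7    6. ] corners [[398.5, -306.3], [486.3, -317.9], [471.2, -439.2], [383.5, -427.2]]
grip area 277.5 c [406.3 239.6] W [ 435.7 -369.6  139. ] corners [[432.4, -304.2], [456.3, -307.6], [439.0, -435.1], [415.2, -431.5]]
bell area 401.5 c [377.  140.5] W [ 719.1 -313.8   20. ] corners [[753.3, -278.7], [753.2, -349.3], [685.1, -348.8], [685.1, -278.4]]
gripS area 182.5 c [260.1 142. ] W [ 428.7 -368.3  139. ] corners [[431.8, -434.1], [390.9, -448.2], [425.6, -304.8], [463.0, -295.6]]
hoods area 165.5 c [205.5 194.5] W [557.6 176.9  58. ] corners [[570.3, 215.1], [570.3, 139.0], [544.9, 138.7], [544.8, 214.7]]
hoods area 132.0 c [213.5 225.5] W [470.3 153.2  58. ] corners [[485.7, 171.6], [485.7, 135.1], [454.9, 134.7], [454.9, 171.2]]
gel area 1558.5 c [307.  111.5] W [ 811.  -107.2    0. ] corners [[870.4, -46.8], [870.4, -167.3], [752.0, -167.2], [751.9, -47.3]]
sock area 243.5 c [235.5 122.5] W [772.5 102.8  20. ] corners [[797.7, 128.1], [797.8, 78.0], [747.2, 77.6], [747.2, 127.6]]
```

View pics/c1.png

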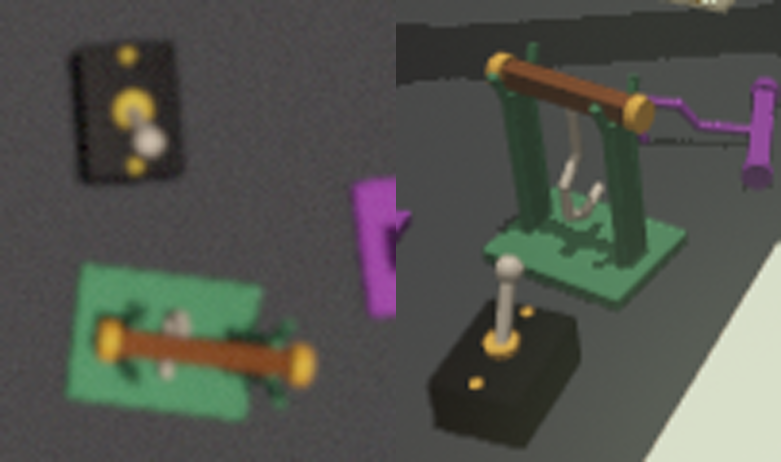

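View pics/c2.png

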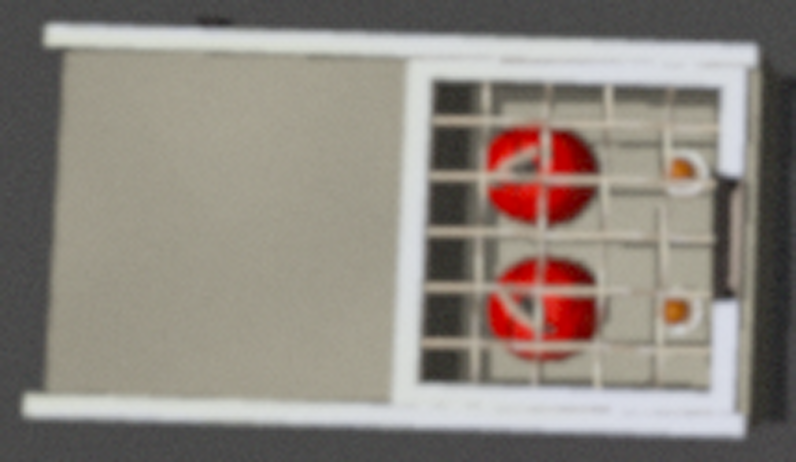

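```bash
python3 - <<'E'
from h import *
ball=tri(244.4,189.4,394.1,192.3); print('ball',ball)
print('box',on('top',389.3,185.7,42))
f=lambda x,y:(60+x/3.7,140+y/3.7)
A=on('top',*f(45,35),132);B=on('top',*f(755,55),132);C=on('top',*f(23,405),132);D=on('top',*f(745,426),132)
print('rails',A,B,C,D)
for p in(A,B,C,D):pass
y=((A-B)+(C-D))[:2];y/=np.linalg.norm(y);x=np.array([y[1],-y[0]]);print('yaw',np.degrees(np.arctan2(x[1],x[0])),'ydir',y, 'gap',(A-C)[:2]@x,(B-D)[:2]@x,'len',(A-B)[:2]@y,(C-D)[:2]@y)
mid=(A+B+C+D)[:2]/4; print('mid',mid)
H=on('top',*f(726,238),152);print('handle',H, 'origin', H[:2]+113*y)
for l in((684,170),(677,311)):
  print('lamp',on('top',*f(*l),50))
s=arm.get_state();print(s['tool_pos'])
E
```

```text
ball (array([ 561.1, -347.5,   87. ]), 4.1)
box [ 584.  -344.8   42. ]
rails [671.6 506.3 132. ] [657.8   1.7 132. ] [409.7 513.9 132. ] [394.8   6.9 132. ]
yaw -1.6250967686329258 ydir [0.02835949 0.99959779] gap 262.0101930039805 263.0416878041502 len 504.78840518044717 507.21863530889647
mid [533.475 257.2  ]
handle [526.6  18.  152. ] origin [529.80462197 130.95455014]
lamp [582.5  67.7  50. ]
lamp [474.2  72.   50. ]
[ 260.47273467 -594.88300749  174.41542546]
```

```bash
python3 -m inch '{"xyz":[[0,0,1],[1,1,1],[2,2,1],[3,3,1],[4,4,1],[5,5,1],[6,6,1],[6,6,1]],"turn":[0,-0.5,-1,-1.5,-2,-3,-3.9,-3.9],"claw":[1,1,1,1,1,1,1,1]}' 20 
python3 -m inch '{"xyz":[[1,1,0],[2,2,0],[3,3,0],[4,3.9,0],[4.6,3.9,0],[4.6,3.9,0],[4.6,3.9,0],[4.6,3.9,0]],"turn":[0,0,0,0,0,0,0,0],"claw":[1,1,1,1,1,1,1,1]}'
python3 -m inch '{"xyz":[[0,0,-1],[0,0,-2],[0,0,-3],[0,0,-4],[0,0,-4.7],[0,0,-4.7],[0,0,-4.7],[0,0,-4.7]],"turn":[0,0,0,0,0,0,0,0],"claw":[1,1,1,1,1,1,1,1]}'
```

```text
clock: 0.77
tool_pos: [417.5, -437.9, 199.9]
tcp_rot: [0.711, -0.703, -0.0, -0.002]
force: [1.7, 0.2, -0.5]
gripper_width: 0.446
clock: 1.43
tool_pos: [524.1, -349.1, 199.8]
tcp_rot: [0.708, -0.706, -0.001, 0.001]
force: [-0.3, -0.4, 0.5]
gripper_width: 0.006
clock: 2.1
tool_pos: [525.7, -349.3, 84.1]
tcp_rot: [0.708, -0.706, 0.001, -0.0]
force: [-0.4, -0.4, 0.0]
gripper_width: 0.007
```

```bash
python3 -m inch '{"xyz":[[0.4,0,0],[0.8,0,0],[1.1,0,0],[1.4,0,0],[1.7,0,0],[2,0,0],[2.3,0,0],[2.5,0,0]],"turn":[0,0,0,0,0,0,0,0],"claw":[1,1,1,1,1,1,1,1]}'
python3 -m inch '{"xyz":[[0.1,0,0],[0.2,0,0],[0.2,0,0],[0.2,0,0]],"turn":[0,0,0,0],"claw":[1,1,1,1]}'
python3 - <<'E'
from h import *
s=snap('scene','s1.png')[...,::-1]; t=snap('top')[...,::-1]
a=cv2.resize(t[150:215,360:430],None,fx=5,fy=5,interpolation=cv2.INTER_CUBIC)
b=cv2.resize(s[150:250,200:300],None,fx=3.25,fy=3.25,interpolation=cv2.INTER_CUBIC)
cv2.imwrite('pics/c3.png',np.hstack([a,b]))
E
```

```text
clock: 2.77
tool_pos: [589.4, -347.6, 82.7]
tcp_rot: [0.709, -0.705, 0.0, -0.0]
force: [0.6, -0.4, 0.0]
gripper_width: 0.005
clock: 3.1
tool_pos: [593.0, -348.0, 82.7]
tcp_rot: [0.709, -0.706, -0.0, 0.0]
force: [0.6, -0.3, 0.1]
gripper_width: 0.008
```

View pics/c3.png

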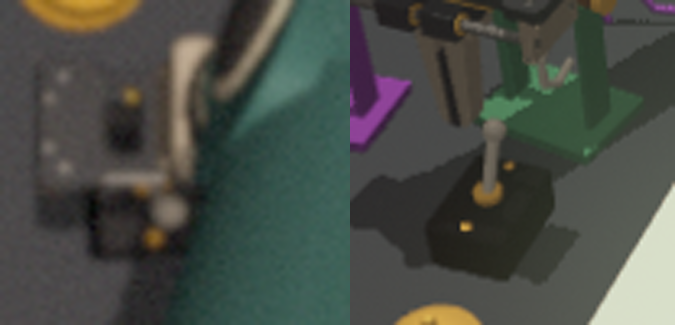

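```bash
python3 - <<'E'
from h import *
p=arm.get_state()['tool_pos'];print(p,arm.get_state()['force'])
for z in(0,90,130): print(z,pix('scene',p+[0,0,z]),pix('top',p+[0,0,z]))
for q in((561,-347,88),(609,-347,88),(585,-347,44),(640,-347,90)): print(q,pix('scene',q),pix('top',q))
E
```

```text
[ 592.86205906 -348.10012268   82.83464004] [0.23249663 0.15390307 0.10992291]
0 [236.8 198.4] [393.2 181.3]
90 [230.9 167.8] [400.3 177.8]
130 [228.1 153. ] [403.9 176.1]
(561, -347, 88) [243.7 189. ] [393.3 192.7]
(609, -347, 88) [233.3 201. ] [393.2 175.2]
(585, -347, 44) [241.2 208.6] [390.2 185.3]
(640, -347, 90) [226.  208.6] [393.2 163.9]
```

View pics/s1.png

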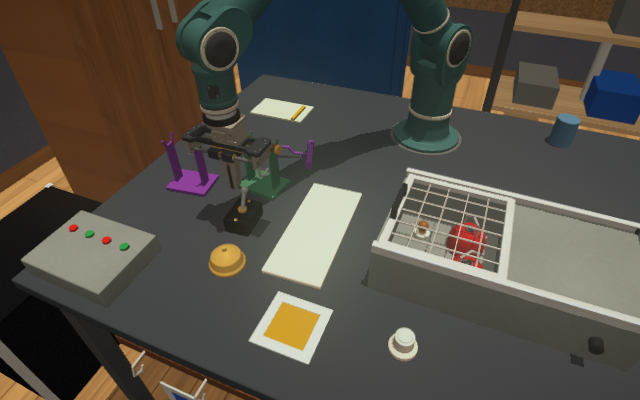

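```bash
python3 - <<'E'
from h import *
print('start tcp',pix('scene',(260.7,-595.4,175.3)),pix('top',(260.7,-595.4,175.3)))
o=cv2.imread('pics/s1.png')
s=snap('scene')[...,::-1]; t=snap('top')[...,::-1]; s2=snap('scene')[...,::-1]
print(np.abs(s.astype(int)-o).max(2).__gt__(40).sum(),np.abs(s.astype(int)-s2).max(2).__gt__(40).sum())
a=cv2.resize(t[140:220,350:450],None,fx=4,fy=4,interpolation=cv2.INTER_CUBIC)
b=cv2.resize(s2[120:220,190:290],None,fx=4,fy=4,interpolation=cv2.INTER_CUBIC)
a=cv2.copyMakeBorder(a,0,80,0,0,0)
cv2.imwrite('pics/c4.png',np.hstack([a,b]))
E
```

```text
start tcp [219.7  89.4] [502.2 311.8]
5 0
```

View pics/c4.png

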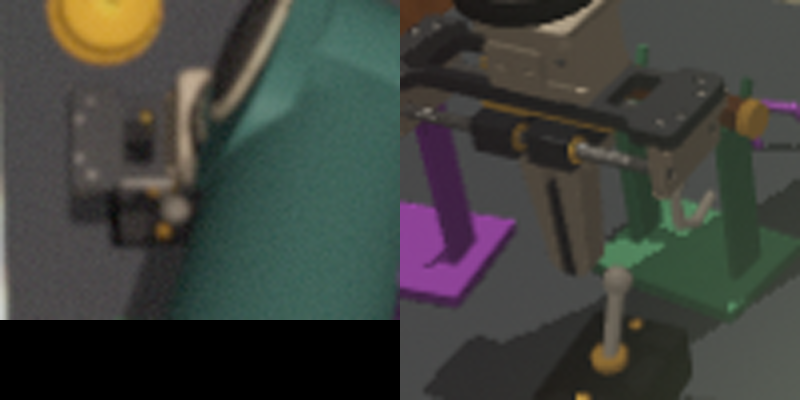

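The closed fingertips sit at scene (235,187), but the reported pose predicts (237,198). The toggle ball hasn't moved from (244,189). So the fingers passed over it, and the true tip looks about 30 mm above the reported one. I'll back off, go lower and check.

```bash
python3 -m inch '{"xyz":[[-1,0,0],[-2,0,0],[-2.7,0,0],[-2.7,0,0],[-2.7,0,-0.4],[-2.7,0,-0.8],[-2.7,0,-0.8],[-2.7,0,-0.8]],"turn":[0,0,0,0,0,0,0,0],"claw":[1,1,1,1,1,1,1,1]}'
python3 - <<'E'
from h import *
p=arm.get_state()['tool_pos'];print(p)
s=snap('scene')[...,::-1]; t=snap('top')[...,::-1]
for z in(0,30): print(z,pix('scene',p+[0,0,z]),pix('top',p+[0,0,z]))
a=cv2.resize(t[140:240,350:450],None,fx=4,fy=4,interpolation=cv2.INTER_CUBIC)
b=cv2.resize(s[120:220,190:290],None,fx=4,fy=4,interpolation=cv2.INTER_CUBIC)
cv2.imwrite('pics/c5.png',np.hstack([a,b]))
E
```

```text
clock: 4.02
tool_pos: [526.0, -346.9, 61.3]
tcp_rot: [0.709, -0.705, -0.001, 0.0]
force: [0.9, -0.4, 1.0]
gripper_width: 0.002
[ 526.02400628 -346.94463939   61.27063439]
0 [252.2 189.1] [391.5 205.7]
30 [250.8 179.8] [393.6 205.4]
```

View pics/c5.png

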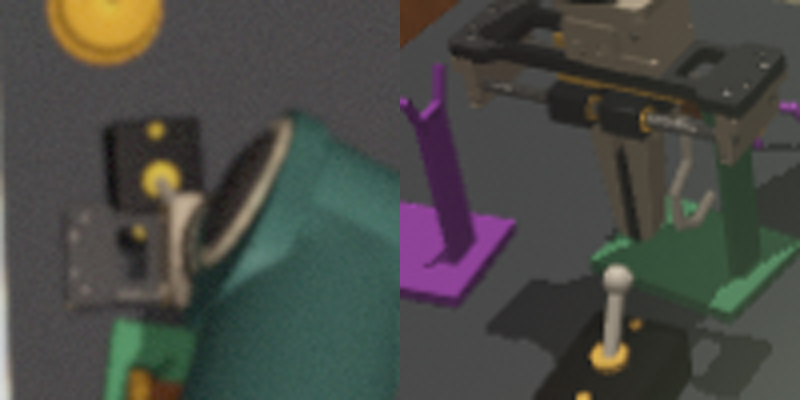

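The tip shows at scene (247,180), which again matches about 30 mm above the reported height. I'll lower to a reported 50 and push, checking the force.

```bash
python3 -m inch '{"xyz":[[0,0,-0.4],[0,0,-0.4],[0.4,0,-0.4],[0.7,0,-0.4],[1,0,-0.4],[1.2,0,-0.4],[1.4,0,-0.4],[1.4,0,-0.4]],"turn":[0,0,0,0,0,0,0,0],"claw":[1,1,1,1,1,1,1,1]}'
python3 - <<'E'
from h import *
snap('scene','s3.png');s=cv2.imread('pics/s3.png'); t=snap('top')[...,::-1]
a=cv2.resize(t[140:240,350:450],None,fx=4,fy=4,interpolation=cv2.INTER_CUBIC)
b=cv2.resize(s[120:220,190:290],None,fx=4,fy=4,interpolation=cv2.INTER_CUBIC)
cv2.imwrite('pics/c6.png',np.hstack([a,b]))
E
```

```text
clock: 4.78
tool_pos: [563.0, -347.6, 58.0]
tcp_rot: [0.709, -0.705, 0.001, -0.001]
force: [-8.9, 6.0, 25.5]
gripper_width: 0.005
```

View pics/c6.png

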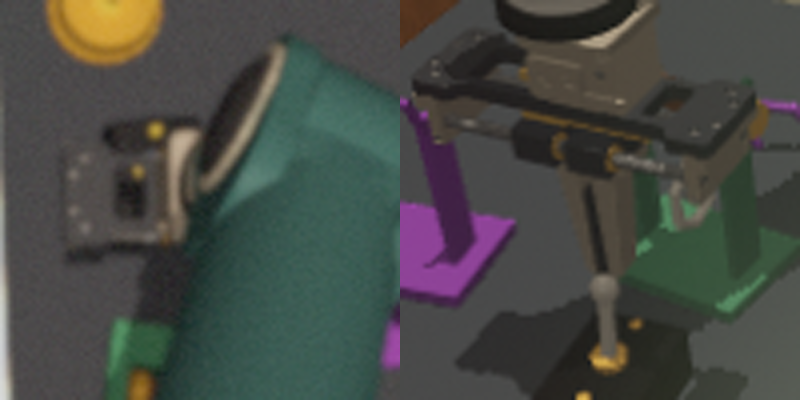

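Contact: the finger is riding on top of the ball (25 N upward at reported z 58), which confirms the offset. I'll back off and go 13 mm lower.

```bash
python3 -m inch '{"xyz":[[-0.6,0,0.2],[-1.4,0,0],[-1.4,0,0],[-1.4,0,-0.5],[-1.4,0,-0.5],[-1,0,-0.5],[-0.7,0,-0.5],[-0.5,0,-0.5]],"turn":[0,0,0,0,0,0,0,0],"claw":[1,1,1,1,1,1,1,1]}'
python3 -m inch '{"xyz":[[0.3,0,0],[0.6,0,0],[0.9,0,0],[0.9,0,0]],"turn":[0,0,0,0],"claw":[1,1,1,1]}'
python3 -m inch '{"xyz":[[0.3,0,0],[0.6,0,0],[0.9,0,0],[0.9,0,0]],"turn":[0,0,0,0],"claw":[1,1,1,1]}'
```

```text
clock: 5.55
tool_pos: [550.9, -347.3, 40.3]
tcp_rot: [0.709, -0.705, 0.001, -0.001]
force: [0.1, -0.0, 0.3]
gripper_width: 0.001
clock: 5.88
tool_pos: [572.5, -347.7, 40.3]
tcp_rot: [0.709, -0.705, 0.001, -0.0]
force: [0.0, -0.5, -0.1]
gripper_width: 0.008
clock: 6.22
tool_pos: [591.4, -348.1, 39.6]
tcp_rot: [0.709, -0.706, -0.002, 0.002]
force: [-7.1, 0.7, 3.2]
gripper_width: 0.006
```

```bash
python3 -m inch '{"xyz":[[0.1,0,0],[0.2,0,0],[0.2,0,0]],"turn":[0,0,0],"claw":[1,1,1]}'
python3 -m inch '{"xyz":[[-1,0,0],[-2,0,0],[-2,0,1.5],[-2,0,3],[-2,0,4.5],[-2,0,6],[-1,1.5,6.5],[0,3,6.5]],"turn":[0,0,0,0,0,0,0,0],"claw":[1,1,1,1,1,1,1,1]}'
python3 -m inch '{"xyz":[[0,1.5,0],[0,3,0],[0,4.5,0],[0,6,0],[0,7,0],[0,7,0]],"turn":[1,1,1,1,1,0],"claw":[1,1,1,1,1,1]}'
python3 - <<'E'
from h import *
p=arm.get_state()['tool_pos'];print(p)
s=snap('scene')[...,::-1]; t=snap('top')[...,::-1]
for q in((561,-347,88),(609,-347,88)): print(pix('scene',q),pix('top',q))
for z in(0,30,35): print(z,pix('scene',p+[0,0,z]),pix('top',p+[0,0,z]))
a=cv2.resize(t[160:210,360:420],None,fx=5,fy=5,interpolation=cv2.INTER_CUBIC)
b=cv2.resize(s[80:260,190:430],None,fx=2,fy=2,interpolation=cv2.INTER_CUBIC)
a=cv2.copyMakeBorder(a,0,110,0,0,0)
cv2.imwrite('pics/c7.png',np.hstack([a,b]))
E
```

```text
clock: 6.47
tool_pos: [591.8, -348.1, 39.4]
tcp_rot: [0.708, -0.706, -0.006, 0.004]
force: [-16.3, 1.7, 8.9]
gripper_width: 0.006
clock: 7.13
tool_pos: [596.3, -283.8, 208.4]
tcp_rot: [-0.706, 0.708, -0.005, 0.001]
force: [1.7, 0.3, -0.0]
gripper_width: 0.009
clock: 7.63
tool_pos: [595.3, -96.0, 203.5]
tcp_rot: [0.712, -0.702, -0.0, -0.002]
force: [0.6, -0.7, 0.2]
gripper_width: 0.005
[595.32829215 -95.98719909 203.48258637]
[243.7 189. ] [393.3 192.7]
[233.3 201. ] [393.2 175.2]
0 [336.1 183. ] [299.6 175.5]
30 [336.3 170.9] [299. 174.]
35 [336.3 168.8] [298.9 173.8]
```

View pics/c7.png

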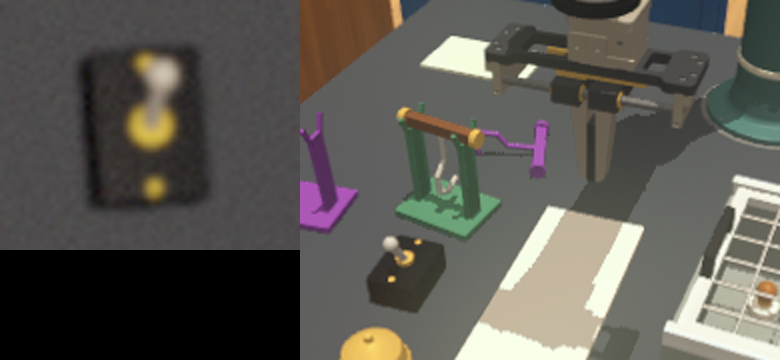

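The toggle is over: its ball is at top (392.8,174.6), as predicted for off. The tip shows at scene (338,170), again about 31 mm above the reported height. I'll calibrate that by touching down gently on the slab.

```bash
python3 -m inch '{"xyz":[[0,-1.2,-1],[0,-2.4,-2],[0,-2.4,-3.5],[0,-2.4,-5],[0,-2.4,-6.5],[0,-2.4,-7.7],[0,-2.4,-8],[0,-2.4,-8]],"turn":[0,0,0,0,0,0,0,0],"claw":[1,1,1,1,1,1,1,1]}'
for i in 1 2 3 4; do python3 -m inch '{"xyz":[[0,0,-0.15],[0,0,-0.25]],"turn":[0,0],"claw":[1,1]}' | egrep 'pos|force'; done
```

```text
clock: 8.4
tool_pos: [592.0, -165.6, 0.2]
tcp_rot: [0.709, -0.706, -0.002, 0.001]
force: [0.1, -0.1, 1.4]
gripper_width: 0.004
tool_pos: [595.7, -165.7, -1.6]
force: [-0.0, 0.0, 0.5]
tool_pos: [594.8, -165.2, -8.6]
force: [0.3, -0.6, -0.4]
tool_pos: [593.9, -164.9, -15.9]
force: [-0.1, -0.3, 0.1]
tool_pos: [593.5, -164.8, -22.8]
force: [0.4, -0.1, 0.7]
```

```bash
for i in 1 2 3; do python3 -m inch '{"xyz":[[0,0,-0.05],[0,0,-0.1]],"turn":[0,0],"claw":[1,1]}' | egrep 'pos|force'; done
```

```text
tool_pos: [593.5, -164.8, -25.2]
force: [-0.0, 0.3, 0.0]
tool_pos: [593.7, -164.9, -26.9]
force: [-4.0, 0.0, 13.3]
tool_pos: [593.8, -164.9, -26.9]
force: [-11.5, 2.3, 32.7]
```

The tip touches the slab (12 mm) at reported z −26.7, so true z = reported + 38.5. The ball contact agrees: 58 + 38 = 96. Next, the guard handle.

```bash
python3 -m inch '{"xyz":[[0,0,1.5],[0,0,3],[0,0,4.5],[0,0.5,6],[-0.7,1.5,7],[-1.4,3,7.1],[-2.1,4.2,7.1],[-2.7,5,7.1]],"turn":[0,0,0,1,2,3,4,5],"claw":[1,1,1,1,1,1,1,1]}'
python3 -m inch '{"xyz":[[0,0,0],[0,0,0],[0,0,0],[0,0,0],[0,0,0],[0,0,0],[0,0,0],[0,0,0]],"turn":[1,2,3,4,5,6,7,8],"claw":[1,1,1,1,1,1,1,1]}'
python3 -m inch '{"xyz":[[0,0,0],[0,0,0]],"turn":[1,2],"claw":[1,1]}'
```

```text
clock: 10.23
tool_pos: [525.3, -36.5, 148.6]
tcp_rot: [0.869, -0.495, 0.001, -0.001]
force: [0.5, 0.2, -0.2]
gripper_width: 0.005
clock: 10.9
tool_pos: [526.1, -39.9, 147.7]
tcp_rot: [0.995, -0.1, 0.0, 0.0]
force: [0.0, -0.3, -0.6]
gripper_width: 0.005
clock: 11.07
tool_pos: [526.1, -40.0, 147.7]
tcp_rot: [1.0, 0.005, 0.0, 0.0]
force: [-0.2, 0.6, 0.2]
gripper_width: 0.007
```

```bash
python3 -m inch '{"xyz":[[0,0,-1],[0,0,-1.9],[0,0,-1.9],[0,0.8,-1.9],[0,1.6,-1.9],[0,2.3,-1.9],[0.1,3,-1.9],[0.1,3.7,-1.9]],"turn":[0,0,0,0,0,0,0,0],"claw":[1,1,1,1,1,1,1,1]}'
python3 -m inch '{"xyz":[[0,0.7,0],[0,1.4,0],[0.1,2.1,0],[0.1,2.8,0],[0.1,3.5,0],[0.1,4.2,0],[0.2,4.9,0],[0.2,5.6,0]],"turn":[0,0,0,0,0,0,0,0],"claw":[1,1,1,1,1,1,1,1]}'
python3 -m inch '{"xyz":[[0,0.7,0],[0,1.4,0],[0,1.9,0],[0,2.2,0],[0,2.4,0],[0,2.5,0],[0,2.5,0]],"turn":[0,0,0,0,0,0,0],"claw":[1,1,1,1,1,1,1]}'
```

```text
clock: 11.73
tool_pos: [528.7, 52.0, 100.9]
tcp_rot: [1.0, 0.002, -0.0, 0.001]
force: [1.5, -3.0, -1.4]
gripper_width: 0.008
clock: 12.4
tool_pos: [534.0, 192.0, 101.0]
tcp_rot: [1.0, 0.002, 0.0, 0.001]
force: [1.3, -3.2, -1.0]
gripper_width: 0.003
clock: 12.98
tool_pos: [533.9, 253.0, 100.5]
tcp_rot: [1.0, 0.002, -0.0, 0.002]
force: [-1.2, -4.2, 2.8]
gripper_width: 0.006
```

```bash
python3 -m inch '{"xyz":[[0,0.1,0],[0,0.25,0],[0,0.25,0]],"turn":[0,0,0],"claw":[1,1,1]}'
python3 -m inch '{"xyz":[[0,-1,0],[0,-1,1],[0,-1,2.5],[0,-1,4],[0,-2.5,5],[0,-4,5],[-0.5,-5.6,5],[-1,-7.2,5]],"turn":[0,0,0,0,0,0,0,0],"claw":[1,1,1,1,1,1,1,-1]}'
python3 -m inch '{"xyz":[[-0.5,-1.5,0],[-1,-3,0],[-1.5,-4.5,0],[-2,-6,0],[-2.4,-7.5,0],[-2.7,-9,0],[-2.9,-10.5,0],[-2.9,-12,0]],"turn":[-0.2,-0.4,-0.6,-0.8,-1,-1.2,-1.3,-1.3],"claw":[-1,-1,-1,-1,-1,-1,-1,-1]}'
python3 - <<'E'
from h import *
t=snap('top','t8.png'); snap('scene','s8.png')
t=cv2.imread('pics/t8.png')
c=cv2.resize(t[140:265,60:275],None,fx=3.7,fy=3.7,interpolation=cv2.INTER_CUBIC); cv2.imwrite('pics/c8.png',c)
E
```

```text
clock: 13.23
tool_pos: [533.7, 252.7, 100.5]
tcp_rot: [1.0, -0.0, -0.002, 0.006]
force: [-3.6, -17.4, 12.5]
gripper_width: 0.001
clock: 13.9
tool_pos: [508.4, 80.4, 225.7]
tcp_rot: [1.0, 0.002, 0.0, -0.0]
force: [1.4, -0.4, 0.0]
gripper_width: 0.056
clock: 14.57
tool_pos: [434.7, -219.8, 225.6]
tcp_rot: [0.998, -0.067, 0.0, 0.0]
force: [0.7, -0.2, -0.5]
gripper_width: 0.633
```

View pics/c8.png

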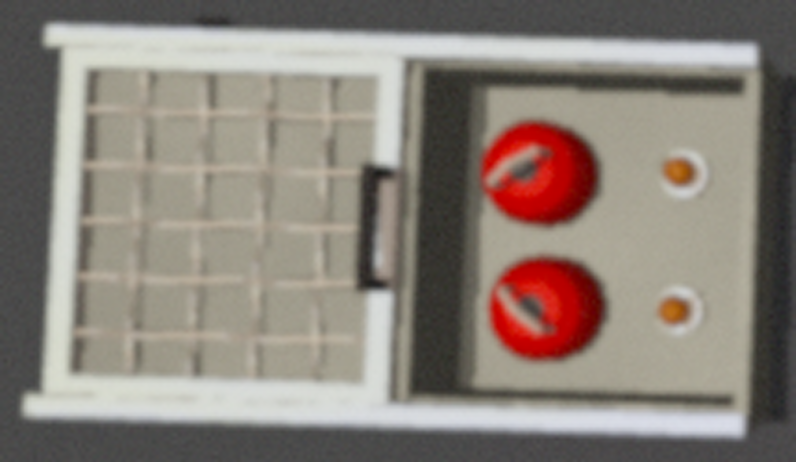

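The guard is open against its stop, with two hoods at crop (540,173) and (547,308). I'll zoom in on the loops in both views to get their planes.

```bash
python3 - <<'E'
from h import *
t=cv2.imread('pics/t8.png'); s=cv2.imread('pics/s8.png')
a=cv2.resize(t[168:242,184:230],None,fx=8,fy=8,interpolation=cv2.INTER_CUBIC)
b=cv2.resize(s[205:279,440:492],None,fx=8,fy=8,interpolation=cv2.INTER_CUBIC)
for im,x0,y0 in((a,184,168),(b,440,205)):
    for i in range(0,im.shape[1],80): cv2.putText(im,str(x0+i//8),(i,10),0,.35,(255,255,255))
    for j in range(80,im.shape[0],80): cv2.putText(im,str(y0+j//8),(0,j+4),0,.35,(255,255,255)); 
cv2.imwrite('pics/c9.png',np.hstack([a,b]))
hsv=cv2.cvtColor(t,cv2.COLOR_BGR2HSV)
m=cv2.inRange(hsv,np.array((0,150,60)),np.array((8,255,255)))|cv2.inRange(hsv,np.array((172,150,60)),np.array((180,255,255)))
m[:, :170]=0;m[:,240:]=0
m=cv2.morphologyEx(m,cv2.MORPH_CLOSE,np.ones((5,5)))
for q in cv2.findContours(m,cv2.RETR_EXTERNAL,cv2.CHAIN_APPROX_NONE)[0]:
    if cv2.contourArea(q)>100:
        (x,y),r=cv2.minEnclosingCircle(q); M=cv2.moments(q); print(x,y,r,M['m10']/M['m00'],M['m01']/M['m00'],'at z35',on('top',x,y,35),on('top',M['m10']/M['m00'],M['m01']/M['m00'],35))
for l in((475,180,100),(583,177,100)): print(pix('scene',l),pix('top',l))
E
```

```text
207.0394744873047 222.59210205078125 15.045103073120117 207.07434842249654 223.00274348422494 at z35 [478.1 178.2  35. ] [477.  178.1  35. ]
205.0 186.5 15.403021812438965 205.16422764227642 186.40758807588074 at z35 [582.1 185.6  35. ] [582.3 185.1  35. ]
[472.4 217. ] [199.2 224.1]
[464.9 250.8] [200.9 184.2]
```

View pics/c9.png

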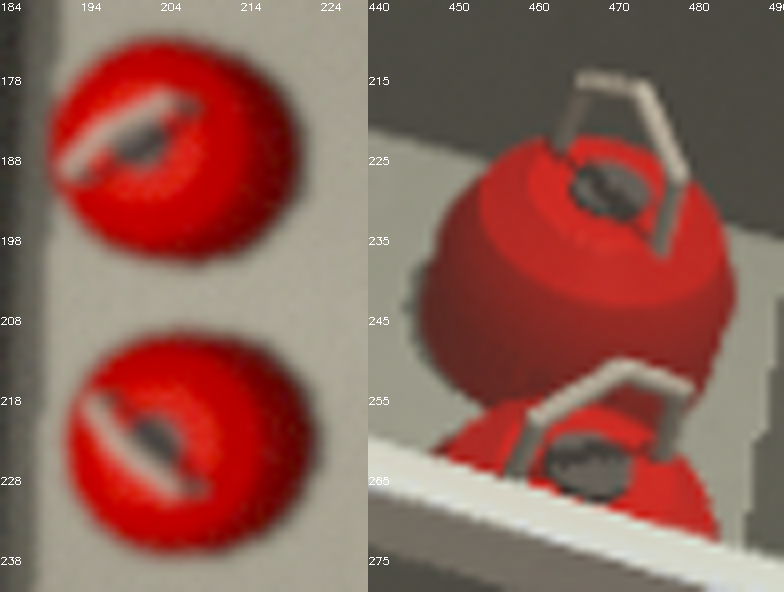

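```bash
python3 - <<'E'
from h import *
def go(n,pk,L,R,Lf,Rf,tp,tL,tR,tLf,tRf):
    print(n,'peak',tri(*pk,*tp),'L',tri(*L,*tL),'R',tri(*R,*tR),'feet',tri(*Lf,*tLf),tri(*Rf,*tRf))
    a,b=tri(*L,*tL)[0],tri(*R,*tR)[0]; c,d=tri(*Lf,*tLf)[0],tri(*Rf,*tRf)[0]
    for p,q in((a,b),(c,d)): w=q-p;print('  yaxis deg',np.degrees(np.arctan2(w[1],w[0])),'mid',(p+q)/2,'len',np.linalg.norm(w))
go('far',(474.4,215.6),(466.9,214.4),(479.4,227.3),(464,223.7),(476.7,236.9),(199.6,223.6),(206.3,229.6),(196.1,217.7),(209.4,229),(198,217.4))
go('near',(472.1,250.4),(460.9,256.9),(480.2,253.5),(458.4,263.7),(477.5,261.9),(198.1,183.6),(205,180.1),(192.5,189.3),(208.4,181),(195.3,190.3))
# black cap centres z=66
f=lambda X,Y:(184+X/8,168+Y/8)
g=lambda X,Y:(440+(X-368)/8,205+Y/8)
print('cap near',tri(*g(588,465),*f(137,143)),on('top',*f(137,143),66)); print('cap far',tri(*g(608,190),*f(155,440)),on('top',*f(155,440),66))
print(arm.get_state()['tool_pos'])
E
```

```text
far peak (array([475.9, 180.4, 104.7]), 5.6) L (array([459.4, 166.2,  89.4]), 4.6) R (array([491.6, 195.8,  88.8]), 6.7) feet (array([460.1, 166. ,  61.1]), 4.6) (array([492.7, 198.1,  61. ]), 3.9)
  yaxis deg 42.59091862552773 mid [475.5 181.   89.1] len 43.741970691773865
  yaxis deg 44.557228447021856 mid [476.4  182.05  61.05] len 45.75128413498355
near peak (array([583.6, 186.4, 105.4]), 6.8) L (array([594.7, 170.5,  91.4]), 3.6) R (array([569.5, 205.7,  89.4]), 4.9) feet (array([594.2, 168.9,  69.3]), 6.0) (array([568.7, 206.6,  63. ]), 4.7)
  yaxis deg 125.59921995897624 mid [582.1 188.1  90.4] len 43.33682037251927
  yaxis deg 124.07412854676575 mid [581.45 187.75  66.15] len 45.948122921399076
cap near (array([581.2, 188.5,  65.2]), 2.3) [581.3 187.   66. ]
cap far (array([477.1, 181. ,  65.9]), 3.3) [477.4 179.3  66. ]
[ 434.70298993 -224.35398382  225.15385714]
```

Measured (z values agree with the given sizes):
- Far hood F: (476.5,181), loop y axis at 43.5°.
- Near hood N: (582,187.5), loop y axis at 125°.

Now I'll pick up the lifter at (435.5,−370), yaw −7.7°.

```bash
python3 -m inch '{"xyz":[[0,-1.5,0],[0,-3,0],[0,-4.5,0],[0,-5.5,0],[0,-5.8,0],[0,-5.8,0],[0,-5.8,0],[0,-5.8,0]],"turn":[0,0,0,0,0,0,0,0],"claw":[-1,-1,-1,-1,-1,-1,-1,-1]}'
python3 -m inch '{"xyz":[[0,0,-1],[0,0,-2],[0,0,-3],[0,0,-4],[0,0,-5],[0,0,-5.5],[0,0,-5.7],[0,0,-5.7]],"turn":[0,0,0,0,0,0,0,0],"claw":[-1,-1,-1,-1,-1,-1,-1,-1]}'
```

```text
clock: 15.33
tool_pos: [436.9, -360.7, 225.1]
tcp_rot: [0.998, -0.064, 0.0, -0.001]
force: [-0.6, 0.7, 1.1]
gripper_width: 1.0
clock: 16.0
tool_pos: [436.3, -361.9, 82.1]
tcp_rot: [0.998, -0.065, -0.0, -0.001]
force: [0.9, -0.2, -0.1]
gripper_width: 1.001
```

```bash
python3 -m inch '{"xyz":[[0,-0.3,0],[0,-0.3,0],[0,-0.3,0],[0,-0.3,0],[0,-0.3,0],[0,-0.3,0],[0,-0.3,0],[0,-0.3,0]],"turn":[0,0,0,0,0,0,0,0],"claw":[-1,-1,0,0.3,1,1,1,1]}' 45
python3 -m inch '{"xyz":[[0,0,0],[0,0,0],[0,0,0],[0,0,0],[0,0,0],[0,0,0]],"turn":[0,0,0,0,0,0],"claw":[1,1,1,1,1,1]}'
python3 -m inch '{"xyz":[[0,0,0.5],[0,0,1],[0,0,2],[0,0,3],[0,0,4],[0,0,5.5],[0,0,7],[0,0,7]],"turn":[0,0,0,0,0,0,0,0],"claw":[1,1,1,1,1,1,1,1]}'
```

```text
clock: 16.67
tool_pos: [436.3, -370.6, 82.6]
tcp_rot: [0.998, -0.066, 0.0, 0.0]
force: [-0.6, 0.2, -0.0]
gripper_width: 0.589
clock: 17.17
tool_pos: [436.0, -370.6, 82.5]
tcp_rot: [0.998, -0.066, -0.0, -0.0]
force: [-0.9, -0.1, 0.7]
gripper_width: 0.169
clock: 17.83
tool_pos: [440.0, -373.2, 267.2]
tcp_rot: [0.998, -0.066, 0.006, 0.004]
force: [1.0, -1.0, -0.4]
gripper_width: 0.168
```

The lifter is gripped: the opening reads 15.5 mm and the grip is 16 mm. I'll move above the pre-entry point for hood F and measure the hook against the loop.

```bash
python3 -m inch '{"xyz":[[0.3,1.3,0],[0.6,2.6,0],[0.9,3.9,0],[1.2,5.2,0],[1.5,6.5,0],[1.8,7.8,0],[2,9.1,0],[2.2,10.4,0]],"turn":[-0.5,-1,-1.5,-2,-2.5,-3,-3.5,-4],"claw":[1,1,1,1,1,1,1,1]}'
python3 -m inch '{"xyz":[[0.2,1.3,0],[0.4,2.6,0],[0.5,3.9,0],[0.6,5.2,0],[0.7,6.5,0],[0.8,7.8,0],[0.8,9.1,0],[0.8,10.2,0]],"turn":[-0.5,-1,-1.5,-2,-2.5,-2.5,-2.5,-2.5],"claw":[1,1,1,1,1,1,1,1]}'
python3 -m inch '{"xyz":[[0,0,-0.8],[0,0,-1.6],[0,0,-2.3],[0,0,-2.3],[0,0,-2.3],[0,0,-2.3]],"turn":[0,0,0,0,0,0],"claw":[1,1,1,1,1,1]}'
```

```text
clock: 18.5
tool_pos: [491.3, -108.9, 258.6]
tcp_rot: [0.962, -0.273, 0.001, 0.0]
force: [0.1, -0.3, -0.8]
gripper_width: 0.17
clock: 19.17
tool_pos: [510.9, 146.9, 258.6]
tcp_rot: [0.919, -0.394, 0.0, -0.001]
force: [0.8, -0.6, -0.7]
gripper_width: 0.164
clock: 19.67
tool_pos: [512.0, 144.6, 201.6]
tcp_rot: [0.919, -0.395, 0.001, -0.001]
force: [0.3, -0.5, -1.5]
gripper_width: 0.17
```

```bash
python3 - <<'E'
from h import *
s=snap('scene','s10.png')[...,::-1]; p=arm.get_state()['tool_pos']; x=np.array([np.cos(-.8116),np.sin(-.8116),0]); q=p-[0,0,40.5]
print('seat',pix('scene',q),'tip',pix('scene',q-18*x+[0,0,9]),'rod18',pix('scene',q+18*x+[0,0,20]), 'gripc',pix('scene',p+[0,0,56.5]))
b=cv2.resize(s[130:255,415:535],None,fx=4.8,fy=4.8,interpolation=cv2.INTER_CUBIC); cv2.imwrite('pics/c10.png',b)
E
```

```text
seat [459.7 202.4] tip [467.9 196.9] rod18 [454.4 197.1] gripc [470.4 163.8]
```

View pics/c10.png

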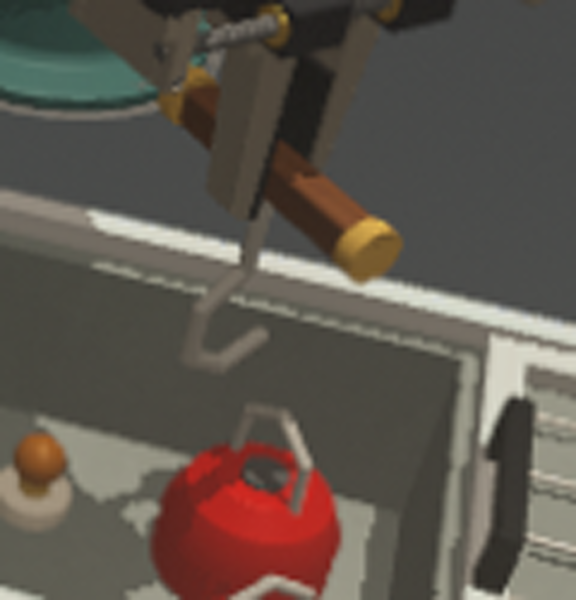

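```bash
python3 - <<'E'
from h import *
print('far peak',pix('scene',(476.5,181,103)),'seen 474.4 215.6'); print('near',pix('scene',(582,187.5,103)),'seen 472.1 250.4')
for d in((5,0,0),(0,5,0),(0,0,5)): print(d,pix('scene',np.array((512,144.6,161))+d)-pix('scene',(512,144.6,161)))
E
```

```text
far peak [473.1 216.5] seen 474.4 215.6
near [470.7 250.9] seen 472.1 250.4
(5, 0, 0) [-0.4  1.5]
(0, 5, 0) [2.4 0.6]
(0, 0, 5) [ 0.5 -1.8]
```

```bash
python3 -m inch '{"xyz":[[0,0,-1],[0,0,-2],[0,0,-2.8],[0,0,-3.2],[0,0,-3.2],[0,0,-3.2]],"turn":[0,0,0,0,0,0],"claw":[1,1,1,1,1,1]}'
python3 -m inch '{"xyz":[[-0.2,0.2,0],[-0.4,0.4,0],[-0.6,0.6,0],[-0.8,0.8,0],[-0.8,0.8,0]],"turn":[0,0,0,0,0],"claw":[1,1,1,1,1]}'
python3 -m inch '{"xyz":[[-0.2,0.2,0],[-0.4,0.4,0],[-0.6,0.6,0],[-0.6,0.6,0],[-0.6,0.6,0]],"turn":[0,0,0,0,0],"claw":[1,1,1,1,1]}'
python3 - <<'E'
from h import *
s=snap('scene','s11.png')[...,::-1]
b=cv2.resize(s[180:255,435:510],None,fx=7,fy=7,interpolation=cv2.INTER_CUBIC); cv2.imwrite('pics/c11.png',b)
E
```

```text
clock: 20.22
tool_pos: [511.9, 144.6, 121.0]
tcp_rot: [0.919, -0.395, 0.0, -0.0]
force: [0.2, 0.2, -0.1]
gripper_width: 0.171
clock: 20.63
tool_pos: [490.0, 166.2, 120.7]
tcp_rot: [0.919, -0.394, 0.0, -0.0]
force: [0.6, -0.9, -2.0]
gripper_width: 0.17
clock: 21.05
tool_pos: [475.9, 179.8, 120.1]
tcp_rot: [0.919, -0.395, 0.0, 0.0]
force: [1.0, 1.1, -1.4]
gripper_width: 0.169
```

View pics/c11.png

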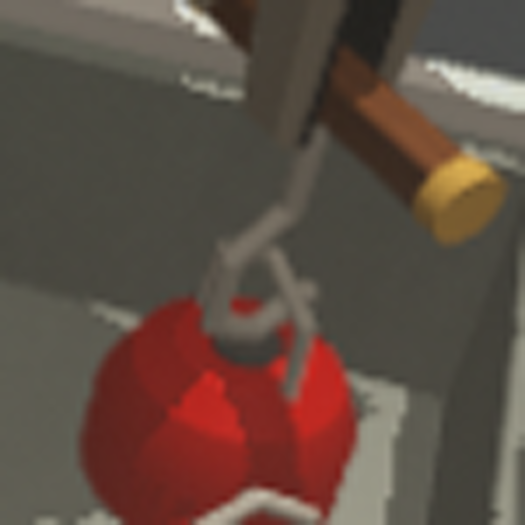

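The hook is through the loop, with its tip out on the far side. I'll lift slowly.

```bash
python3 -m inch '{"xyz":[[0,0,0.3],[0,0,0.6],[0,0,0.8],[0,0,0.9],[0,0,1],[0,0,1.2],[0,0,1.4],[0,0,1.6]],"turn":[0,0,0,0,0,0,0,0],"claw":[1,1,1,1,1,1,1,1]}' 55
python3 -m inch '{"xyz":[[0,0,0.3],[0,0,0.6],[0,0,1],[0,0,1.4],[0,0,1.8],[0,0,2.2],[0,0,2.6],[0,0,2.9]],"turn":[0,0,0,0,0,0,0,0],"claw":[1,1,1,1,1,1,1,1]}'
python3 -m inch '{"xyz":[[0,0,0.4],[0,0,0.8],[0,0,1.2],[0,0,1.4],[0,0,1.4],[0,0,1.4],[0,0,1.4],[0,0,1.4]],"turn":[0,0,0,0,0,0,0,0],"claw":[1,1,1,1,1,1,1,1]}'
python3 - <<'E'
from h import *
s=snap('scene','s12.png')[...,::-1]
b=cv2.resize(s[100:290,420:560],None,fx=3,fy=3,interpolation=cv2.INTER_CUBIC); cv2.imwrite('pics/c12.png',b)
E
```

```text
clock: 21.77
tool_pos: [476.1, 179.3, 160.4]
tcp_rot: [0.919, -0.395, -0.0, 0.0]
force: [0.4, -0.7, -3.4]
gripper_width: 0.171
clock: 22.43
tool_pos: [476.6, 179.5, 234.1]
tcp_rot: [0.919, -0.395, 0.001, -0.0]
force: [0.2, 0.2, -3.5]
gripper_width: 0.169
clock: 23.1
tool_pos: [475.8, 179.1, 266.9]
tcp_rot: [0.919, -0.395, -0.001, 0.0]
force: [0.3, -0.4, -3.5]
gripper_width: 0.167
```

View pics/c12.png

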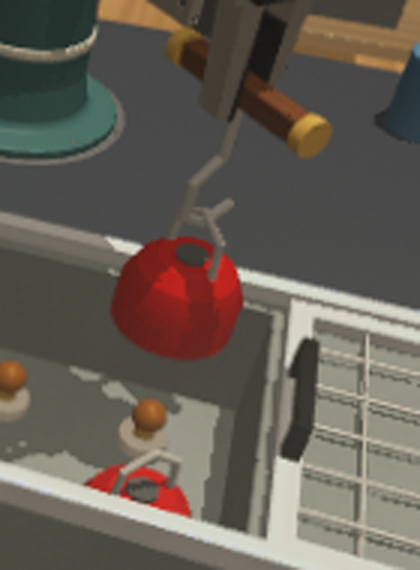

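Hood F hangs level and the wrist force dropped by about 2 N, which matches its weight. I'll carry it slowly to slab point P2 (473,−167).

```bash
python3 -m inch '{"xyz":[[0,-0.1,0.3],[0,-0.3,0.5],[0,-0.6,0.5],[0,-1,0.5],[0,-1.5,0.5],[0,-2.1,0.5],[0,-2.7,0.5],[0,-3.3,0.5]],"turn":[0,0,0,0,0,0,0,0],"claw":[1,1,1,1,1,1,1,1]}'
python3 -m inch '{"xyz":[[0,-0.6,0],[0,-1.2,0],[0,-1.8,0],[0,-2.4,0],[0,-3,0],[0,-3.6,0],[0,-4.2,0],[0,-4.8,0]],"turn":[0,0,0,0,0,0,0,0],"claw":[1,1,1,1,1,1,1,1]}'
python3 -m inch '{"xyz":[[0,-0.6,0],[0,-1.2,0],[0,-1.8,0],[0,-2.4,0],[0,-3,0],[0,-3.6,0],[0,-4.1,0],[0,-4.5,0]],"turn":[0,0,0,0,0,0,0,0],"claw":[1,1,1,1,1,1,1,1]}'
python3 -m inch '{"xyz":[[0,-0.3,0],[0,-0.6,0],[0,-0.8,0],[0,-0.9,0],[0,-1,0],[0,-1,0],[0,-1,0],[0,-1,0]],"turn":[0,0,0,0,0,0,0,0],"claw":[1,1,1,1,1,1,1,1]}'
```

```text
clock: 23.82
tool_pos: [476.0, 94.9, 280.0]
tcp_rot: [0.918, -0.396, 0.0, 0.0]
force: [0.5, 0.4, -3.6]
gripper_width: 0.169
clock: 24.48
tool_pos: [475.7, -25.1, 280.0]
tcp_rot: [0.918, -0.396, -0.0, 0.0]
force: [-0.0, -0.2, -3.7]
gripper_width: 0.172
clock: 25.15
tool_pos: [475.4, -137.9, 280.0]
tcp_rot: [0.918, -0.396, -0.0, 0.0]
force: [-0.6, 0.6, -4.0]
gripper_width: 0.165
clock: 25.82
tool_pos: [476.3, -160.1, 280.1]
tcp_rot: [0.919, -0.395, -0.0, -0.0]
force: [-0.1, 0.6, -3.1]
gripper_width: 0.165
```

```bash
python3 -m inch '{"xyz":[[0,-0.2,-0.3],[0,-0.2,-0.8],[0,-0.2,-1.4],[0,-0.2,-2],[0,-0.2,-2.6],[0,-0.2,-3.2],[0,-0.2,-3.6],[0,-0.2,-3.9]],"turn":[0,0,0,0,0,0,0,0],"claw":[1,1,1,1,1,1,1,1]}'
python3 -m inch '{"xyz":[[0,0,-0.2],[0,0,-0.4],[0,0,-0.55],[0,0,-0.65],[0,0,-0.75],[0,0,-0.85],[0,0,-0.9],[0,0,-0.9]],"turn":[0,0,0,0,0,0,0,0],"claw":[1,1,1,1,1,1,1,1]}'
for i in 1 2 3 4 5; do python3 -m inch '{"xyz":[[0,0,-0.08],[0,0,-0.15],[0,0,-0.2],[0,0,-0.2]],"turn":[0,0,0,0],"claw":[1,1,1,1]}'|egrep 'pos|force'; done
```

```text
clock: 26.48
tool_pos: [475.6, -165.6, 181.1]
tcp_rot: [0.919, -0.395, -0.001, 0.0]
force: [-0.6, -0.5, -2.9]
gripper_width: 0.167
clock: 27.15
tool_pos: [476.2, -165.7, 159.9]
tcp_rot: [0.919, -0.395, -0.0, 0.0]
force: [0.7, 0.1, -3.3]
gripper_width: 0.168
tool_pos: [476.0, -165.6, 154.8]
force: [0.1, -0.4, -4.4]
tool_pos: [476.0, -165.6, 149.7]
force: [-0.3, 0.2, -4.5]
tool_pos: [476.0, -165.6, 144.7]
force: [0.2, -1.0, -4.5]
tool_pos: [476.3, -165.7, 140.0]
force: [-0.1, -0.7, -2.3]
tool_pos: [476.0, -165.6, 134.7]
force: [0.1, -0.5, -2.2]
```

Touchdown came at reported 143, as predicted (144). I'll drop another 10 mm and back the hook out.

```bash
python3 -m inch '{"xyz":[[0,0,-0.2],[0,0,-0.4],[0,0,-0.4],[0.15,-0.16,-0.4],[0.35,-0.37,-0.4],[0.55,-0.58,-0.4],[0.75,-0.79,-0.4],[0.75,-0.79,-0.4]],"turn":[0,0,0,0,0,0,0,0],"claw":[1,1,1,1,1,1,1,1]}'
python3 -m inch '{"xyz":[[0.2,-0.21,0],[0.4,-0.42,0],[0.6,-0.63,0],[0.8,-0.84,0],[0.8,-0.84,0]],"turn":[0,0,0,0,0],"claw":[1,1,1,1,1]}'
python3 -m inch '{"xyz":[[0,0,0.3],[0,0,1],[0,0,2],[0,0,3.2],[0,0,4.4],[0,0,4.4]],"turn":[0,0,0,0,0,0],"claw":[1,1,1,1,1,1]}'
python3 - <<'E'
from h import *
s=snap('scene','s13.png')[...,::-1];t=snap('top','t13.png')[...,::-1]
def reds(n,im):
    hsv=cv2.cvtColor(im,cv2.COLOR_BGR2HSV)
    m=cv2.inRange(hsv,np.array((0,150,50)),np.array((8,255,255)))|cv2.inRange(hsv,np.array((172,150,50)),np.array((180,255,255)))
    m=cv2.morphologyEx(m,cv2.MORPH_CLOSE,np.ones((5,5)))
    for q in cv2.findContours(m,cv2.RETR_EXTERNAL,cv2.CHAIN_APPROX_NONE)[0]:
        if cv2.contourArea(q)>150:
            (x,y),r=cv2.minEnclosingCircle(q); print(n,round(x,1),round(y,1),round(r,1),on(n,x,y,35))
reds('top',t);reds('scene',s)
E
```

```text
clock: 29.48
tool_pos: [496.4, -187.1, 125.2]
tcp_rot: [0.918, -0.396, 0.001, 0.0]
force: [0.4, -0.2, -1.4]
gripper_width: 0.166
clock: 29.9
tool_pos: [516.1, -207.9, 125.1]
tcp_rot: [0.918, -0.396, 0.001, 0.0]
force: [-0.5, -0.3, -1.9]
gripper_width: 0.167
clock: 30.4
tool_pos: [518.4, -207.1, 242.0]
tcp_rot: [0.919, -0.395, 0.005, -0.0]
force: [0.9, 0.1, -1.2]
gripper_width: 0.163
top 205.0 186.5 15.4 [582.1 185.6  35. ]
scene 465.5 266.0 17.2 [561.5 189.8  35. ]
scene 327.6 203.0 16.7 [ 477.9 -160.5   35. ]
```

F stands on the slab near (478,−160), and N hasn't moved. Next, hood N with the lifter yaw at 35°.

```bash
python3 -m inch '{"xyz":[[0.3,1.2,0],[0.6,2.4,0],[0.9,3.6,0],[1.2,4.8,0],[1.5,6,0],[1.8,7.2,0],[2.1,8.4,0],[2.4,9.6,0]],"turn":[1,2,3,4,5,6,7,8],"claw":[1,1,1,1,1,1,1,1]}'
python3 -m inch '{"xyz":[[0.3,1.2,0],[0.6,2.4,0],[0.9,3.6,0],[1.2,4.8,0],[1.5,6,0],[1.8,7,0],[1.8,7.3,0],[1.8,7.3,0]],"turn":[1,2,3,4,5,5.6,5.6,5.6],"claw":[1,1,1,1,1,1,1,1]}'
python3 -m inch '{"xyz":[[0,0,0],[0,0,-0.5],[0,0,-1.1],[0,0,-1.6],[0,0,-1.6],[0,0,-1.6]],"turn":[0,0,0,0,0,0],"claw":[1,1,1,1,1,1]}'
python3 - <<'E'
from h import *
s=arm.get_state();p=s['tool_pos'];q=s['tcp_rot'];print(p,'yaw',np.degrees(2*np.arctan2(q[1],q[0])))
d=p[:2]-[582,187.5];c,n=np.cos(np.radians(35)),np.sin(np.radians(35));print('along',d@[c,n],'lat',d@[-n,c])
s=snap('scene','s14.png');hsv=cv2.cvtColor(s,cv2.COLOR_RGB2HSV)
m=cv2.inRange(hsv,np.array((0,150,50)),np.array((8,255,255)))|cv2.inRange(hsv,np.array((172,150,50)),np.array((180,255,255)))
o=cv2.cvtColor(cv2.imread('pics/s13.png'),cv2.COLOR_BGR2HSV);mo=cv2.inRange(o,np.array((0,150,50)),np.array((8,255,255)))|cv2.inRange(o,np.array((172,150,50)),np.array((180,255,255)))
for w in(m,mo):print('slab hood',np.argwhere(w[150:260,280:380]).mean(0),'bay hood',np.argwhere(w[200:300,430:520]).mean(0),w[200:300,430:520].sum()//255)
E
```

```text
clock: 31.17
tool_pos: [573.8, 35.0, 233.4]
tcp_rot: [1.0, 0.015, -0.002, 0.0]
force: [0.5, -0.1, -1.5]
gripper_width: 0.169
clock: 31.83
tool_pos: [618.1, 218.9, 233.0]
tcp_rot: [0.953, 0.303, -0.002, -0.001]
force: [-0.2, -1.1, -1.9]
gripper_width: 0.165
clock: 32.33
tool_pos: [619.5, 214.5, 193.9]
tcp_rot: [0.954, 0.3, -0.001, 0.0]
force: [0.3, 0.3, -1.6]
gripper_width: 0.166
[619.50882866 214.48795494 193.89880588] yaw 34.954184427935985
along 46.20508869440451 lat 0.5930581900868148
slab hood [52.68954758 47.70514821] bay hood [62.62941176 38.35294118] 170
slab hood [53.68951049 47.39440559] bay hood [62.5        37.77272727] 176
```

```bash
python3 -m inch '{"xyz":[[0,0,-0.8],[0,0,-1.6],[0,0,-2.4],[0,0,-2.9],[0,0,-2.9],[0,0,-2.9]],"turn":[0,0,0,0,0,0],"claw":[1,1,1,1,1,1]}'
python3 -m inch '{"xyz":[[-0.2,-0.14,0],[-0.4,-0.28,0],[-0.6,-0.42,0],[-0.8,-0.56,0],[-0.8,-0.56,0]],"turn":[0,0,0,0,0],"claw":[1,1,1,1,1]}'
python3 -m inch '{"xyz":[[-0.2,-0.14,0],[-0.4,-0.28,0],[-0.6,-0.42,0],[-0.7,-0.5,0],[-0.7,-0.5,0]],"turn":[0,0,0,0,0],"claw":[1,1,1,1,1]}'
python3 -m inch '{"xyz":[[0,0,0.3],[0,0,0.6],[0,0,0.8],[0,0,0.9],[0,0,1],[0,0,1.1],[0,0,1.2],[0,0,1.2]],"turn":[0,0,0,0,0,0,0,0],"claw":[1,1,1,1,1,1,1,1]}'
```

```text
clock: 32.88
tool_pos: [620.2, 216.2, 122.9]
tcp_rot: [0.954, 0.301, 0.0, -0.0]
force: [-0.0, -0.0, -0.3]
gripper_width: 0.166
clock: 33.3
tool_pos: [599.2, 201.0, 123.2]
tcp_rot: [0.954, 0.301, 0.0, 0.0]
force: [0.7, 0.7, -1.3]
gripper_width: 0.169
clock: 33.72
tool_pos: [581.9, 188.8, 122.6]
tcp_rot: [0.954, 0.301, -0.0, 0.0]
force: [0.7, 0.8, -0.5]
gripper_width: 0.172
clock: 34.38
tool_pos: [582.7, 189.7, 152.9]
tcp_rot: [0.954, 0.301, 0.0, 0.0]
force: [-0.6, 0.4, -4.4]
gripper_width: 0.17
```

The force dropped, so N is hooked. Raising it.

```bash
python3 -m inch '{"xyz":[[0,0,0.3],[0,0,0.7],[0,0,1.1],[0,0,1.5],[0,0,2],[0,0,2.5],[0,0,3],[0,0,3.5]],"turn":[0,0,0,0,0,0,0,0],"claw":[1,1,1,1,1,1,1,1]}'
python3 -m inch '{"xyz":[[0,0,0.5],[0,0,1],[0,0,1.4],[0,0,1.7],[0,0,1.8],[0,0,1.8],[0,0,1.8],[0,0,1.8]],"turn":[0,0,0,0,0,0,0,0],"claw":[1,1,1,1,1,1,1,1]}'
python3 - <<'E'
from h import *
p=arm.get_state()['tool_pos'];s=snap('scene','s15.png');hsv=cv2.cvtColor(s,cv2.COLOR_RGB2HSV)
m=cv2.inRange(hsv,np.array((0,150,50)),np.array((8,255,255)))|cv2.inRange(hsv,np.array((172,150,50)),np.array((180,255,255)))
for q in cv2.findContours(cv2.morphologyEx(m,cv2.MORPH_CLOSE,np.ones((5,5))),cv2.RETR_EXTERNAL,cv2.CHAIN_APPROX_NONE)[0]:
    if cv2.contourArea(q)>100: print(cv2.minEnclosingCircle(q),cv2.boundingRect(q))
print('expected hood centre',pix('scene',p-[0,0,40.5+92-29]),'slab F',pix('scene',(476,-165.6,41)))
E
```

```text
clock: 35.05
tool_pos: [582.6, 189.7, 241.8]
tcp_rot: [0.954, 0.301, 0.0, 0.0]
force: [-0.5, 0.0, -4.3]
gripper_width: 0.169
clock: 35.72
tool_pos: [582.1, 189.3, 284.2]
tcp_rot: [0.954, 0.301, -0.001, 0.0]
force: [0.1, -0.2, -3.9]
gripper_width: 0.175
((483.652587890625, 225.8920135498047), 24.415143966674805) (461, 203, 47, 46)
((327.5, 203.0), 16.650924682617188) (312, 188, 31, 30)
expected hood centre [481.3 223. ] slab F [326.  200.3]
```

Hood N hangs at the expected pixel. I'll carry it to P1 (623,−160).

```bash
python3 -m inch '{"xyz":[[0,-0.1,0],[0,-0.3,0],[0,-0.6,0],[0,-1,0],[0,-1.5,0],[0,-2.1,0],[0,-2.7,0],[0,-3.3,0]],"turn":[0,0,0,0,0,0,0,0],"claw":[1,1,1,1,1,1,1,1]}'
python3 -m inch '{"xyz":[[0,-0.6,0],[0,-1.2,0],[0,-1.8,0],[0,-2.4,0],[0,-3,0],[0,-3.6,0],[0,-4.2,0],[0,-4.8,0]],"turn":[0,0,0,0,0,0,0,0],"claw":[1,1,1,1,1,1,1,1]}'
python3 -m inch '{"xyz":[[0.1,-0.6,0],[0.3,-1.2,0],[0.5,-1.8,0],[0.8,-2.4,0],[1,-3,0],[1.2,-3.6,0],[1.4,-4.1,0],[1.5,-4.5,0]],"turn":[0,0,0,0,0,0,0,0],"claw":[1,1,1,1,1,1,1,1]}'
python3 -m inch '{"xyz":[[0.1,-0.3,0],[0.1,-0.6,0],[0.1,-0.9,0],[0.1,-1.1,0],[0.1,-1.2,0],[0.1,-1.2,0],[0.1,-1.2,0],[0.1,-1.2,0]],"turn":[0,0,0,0,0,0,0,0],"claw":[1,1,1,1,1,1,1,1]}'
```

```text
clock: 36.43
tool_pos: [582.5, 104.7, 285.1]
tcp_rot: [0.954, 0.3, -0.0, 0.0]
force: [-0.5, 0.2, -3.3]
gripper_width: 0.172
clock: 37.1
tool_pos: [582.1, -15.3, 285.2]
tcp_rot: [0.954, 0.3, -0.0, 0.0]
force: [-0.3, 0.4, -3.0]
gripper_width: 0.169
clock: 37.77
tool_pos: [620.6, -127.4, 284.6]
tcp_rot: [0.954, 0.301, -0.0, 0.0]
force: [-0.0, -0.8, -4.2]
gripper_width: 0.171
clock: 38.43
tool_pos: [622.5, -154.7, 285.2]
tcp_rot: [0.953, 0.302, 0.0, -0.0]
force: [-0.2, -0.3, -3.1]
gripper_width: 0.168
```

```bash
python3 -m inch '{"xyz":[[0,-0.2,-0.3],[0,-0.25,-0.8],[0,-0.25,-1.4],[0,-0.25,-2],[0,-0.25,-2.6],[0,-0.25,-3.2],[0,-0.25,-3.7],[0,-0.25,-4]],"turn":[0,0,0,0,0,0,0,0],"claw":[1,1,1,1,1,1,1,1]}'
python3 -m inch '{"xyz":[[0,0,-0.2],[0,0,-0.4],[0,0,-0.6],[0,0,-0.8],[0,0,-1],[0,0,-1.15],[0,0,-1.2],[0,0,-1.2]],"turn":[0,0,0,0,0,0,0,0],"claw":[1,1,1,1,1,1,1,1]}'
for i in 1 2 3 4; do python3 -m inch '{"xyz":[[0,0,-0.08],[0,0,-0.15],[0,0,-0.2],[0,0,-0.2]],"turn":[0,0,0,0],"claw":[1,1,1,1]}'|egrep 'pos|force'; done
```

```text
clock: 39.1
tool_pos: [621.2, -161.5, 182.2]
tcp_rot: [0.954, 0.301, -0.001, -0.001]
force: [-0.5, 0.1, -2.9]
gripper_width: 0.169
clock: 39.77
tool_pos: [622.3, -161.6, 154.7]
tcp_rot: [0.954, 0.301, -0.0, -0.0]
force: [-0.3, -0.6, -3.3]
gripper_width: 0.172
tool_pos: [622.4, -161.7, 149.8]
force: [0.2, -0.0, -3.8]
tool_pos: [622.4, -161.6, 144.8]
force: [0.4, 1.1, -3.9]
tool_pos: [622.5, -161.7, 140.0]
force: [0.5, 0.5, -2.0]
tool_pos: [622.3, -161.7, 134.7]
force: [-0.2, 0.1, -2.0]
```

```bash
python3 -m inch '{"xyz":[[0,0,-0.2],[0,0,-0.4],[0,0,-0.4],[0.2,0.14,-0.4],[0.4,0.28,-0.4],[0.6,0.42,-0.4],[0.8,0.56,-0.4],[0.8,0.56,-0.4]],"turn":[0,0,0,0,0,0,0,0],"claw":[1,1,1,1,1,1,1,1]}'
python3 -m inch '{"xyz":[[0.2,0.14,0],[0.4,0.28,0],[0.6,0.42,0],[0.8,0.56,0],[1,0.7,0],[1,0.7,0]],"turn":[0,0,0,0,0,0],"claw":[1,1,1,1,1,1]}'
python3 -m inch '{"xyz":[[0,0,0.3],[0,0,1],[0,0,2],[0,0,3.2],[0,0,4.6],[0,0,5.6],[0,0,5.6]],"turn":[0,0,0,0,0,0,0],"claw":[1,1,1,1,1,1,1]}'
python3 - <<'E'
from h import *
p=arm.get_state()['tool_pos']
for n in('scene','top'):
  s=snap(n,n+'16.png');hsv=cv2.cvtColor(s,cv2.COLOR_RGB2HSV)
  m=cv2.inRange(hsv,np.array((0,150,50)),np.array((8,255,255)))|cv2.inRange(hsv,np.array((172,150,50)),np.array((180,255,255)))
  for q in cv2.findContours(cv2.morphologyEx(m,cv2.MORPH_CLOSE,np.ones((5,5))),cv2.RETR_EXTERNAL,cv2.CHAIN_APPROX_NONE)[0]:
    if cv2.contourArea(q)>100: print(n,cv2.minEnclosingCircle(q),on(n,*cv2.minEnclosingCircle(q)[0],41))
  print('expect',pix(n,(622.4,-161.7,41)),pix(n,(476,-165.6,41)))
E
```

```text
clock: 41.77
tool_pos: [644.0, -145.8, 125.3]
tcp_rot: [0.953, 0.302, 0.001, -0.0]
force: [-0.3, 1.1, -1.3]
gripper_width: 0.167
clock: 42.27
tool_pos: [668.6, -128.6, 125.0]
tcp_rot: [0.953, 0.302, 0.001, -0.0]
force: [0.1, 0.8, -1.4]
gripper_width: 0.168
clock: 42.85
tool_pos: [670.5, -130.5, 272.8]
tcp_rot: [0.954, 0.301, 0.005, 0.003]
force: [0.3, -0.2, -0.8]
gripper_width: 0.172
scene ((305.9375, 240.734375), 17.466480255126953) [ 623.  -155.9   41. ]
scene ((327.0, 203.0), 16.278919219970703) [ 484.9 -159.4   41. ]
expect [303.7 239.9] [326.  200.3]
expect [325.4 172.4] [326.8 223.4]
```

Both hoods stand where intended, at (623,−156) and (482,−162). Now I'll return the lifter.

```bash
python3 -m inch '{"xyz":[[-1,-1,0],[-2,-2,0],[-3,-3,0],[-4,-4,0],[-5,-5,0],[-6,-6,0],[-7,-7,0],[-8,-8,0]],"turn":[-1,-2,-3,-4,-5,-6,-7,-7.1],"claw":[1,1,1,1,1,1,1,1]}'
python3 -m inch '{"xyz":[[-0.6,-0.7,0],[-1,-1.2,0],[-1.2,-1.5,0],[-1.3,-1.6,0],[-1.3,-1.6,0],[-1.3,-1.6,0],[-1.3,-1.6,0],[-1.3,-1.6,0]],"turn":[0,0,0,0,0,0,0,0],"claw":[1,1,1,1,1,1,1,1]}'
```

```text
clock: 43.62
tool_pos: [464.7, -330.8, 263.3]
tcp_rot: [0.998, -0.068, -0.002, -0.001]
force: [0.5, -0.9, -2.2]
gripper_width: 0.168
clock: 44.28
tool_pos: [435.9, -368.9, 264.9]
tcp_rot: [0.998, -0.065, 0.0, -0.0]
force: [-0.3, -0.7, -1.8]
gripper_width: 0.171
```

```bash
python3 -m inch '{"xyz":[[0,-0.07,-0.8],[0,-0.07,-1.8],[0,-0.07,-2.8],[0,-0.07,-3.8],[0,-0.07,-4.6],[0,-0.07,-5.2],[0,-0.07,-5.4],[0,-0.07,-5.4]],"turn":[0,0,0,0,0,0,0,0],"claw":[1,1,1,1,1,1,1,1]}'
for i in 1 2 3; do python3 -m inch '{"xyz":[[0,0,-0.2],[0,0,-0.4],[0,0,-0.6],[0,0,-0.6]],"turn":[0,0,0,0],"claw":[1,1,1,1]}'|egrep 'pos|force'; done
```

```text
clock: 44.95
tool_pos: [434.8, -370.8, 128.8]
tcp_rot: [0.998, -0.065, -0.001, -0.001]
force: [0.1, 0.8, -1.4]
gripper_width: 0.168
tool_pos: [434.7, -371.7, 114.6]
force: [-0.2, -0.1, -2.6]
tool_pos: [434.3, -371.4, 98.8]
force: [0.5, 0.3, -1.0]
tool_pos: [434.3, -371.4, 83.8]
force: [0.2, 0.1, -1.8]
```

```bash
python3 -m inch '{"xyz":[[0,0,-0.06],[0,0,-0.06],[0,0,-0.06],[0,0,-0.06],[0,0,-0.06],[0,0,-0.06],[0,0,-0.06],[0,0,-0.06]],"turn":[0,0,0,0,0,0,0,0],"claw":[1,1,0.6,0.4,0.2,0,-0.5,-1]}'
python3 -m inch '{"xyz":[[0,0,0],[0,0,0],[0,0,0],[0,0,0],[0,0,0],[0,0,0]],"turn":[0,0,0,0,0,0],"claw":[-1,-1,-1,-1,-1,-1]}'
python3 -m inch '{"xyz":[[0,0,0.5],[0,0,1.2],[0,0,2.4],[0,0,3.6],[0,0,4.8],[0.5,1.5,5.5],[1,3,5.5],[1.5,4.5,5.5]],"turn":[0,0,0,0,0,0,0,0],"claw":[-1,-1,-1,-1,-1,-1,1,1]}'
python3 - <<'E'
from h import *
o=cv2.imread('pics/top0.png')
t=snap('top','t17.png')[...,::-1]; s=snap('scene','s17.png')[...,::-1]; so=cv2.imread('pics/scene0.png')
def grip(n,im,roi):
    x0,y0,x1,y1=roi;m=cv2.inRange(cv2.cvtColor(im,cv2.COLOR_BGR2HSV)[y0:y1,x0:x1],np.array((5,120,60)),np.array((25,255,255)))
    r=cv2.minAreaRect(cv2.findNonZero(m)); print(n,np.round(r[0],1)+[x0,y0],np.round(r[1],1),round(r[2],1))
grip('top0',o,(375,222,440,255));grip('top',t,(375,222,440,255));grip('s0',so,(232,128,288,158));grip('s',s,(232,128,288,158))
for a,b,n in((o,t,'top'),(so,s,'scene')):
  for nm,q in(('bell',(719,-314,30)),('sock',(772,103,20)),('gel',(811,-107,2)),('grip',(435.7,-370,120))):
    u,v=pix(n,q).astype(int);r=18;w=np.s_[v-r:v+r,u-r:u+r];print(n,nm,(np.abs(a[w].astype(int)-b[w]).max(2)>50).sum())
E
```

```text
clock: 46.62
tool_pos: [435.1, -372.0, 83.8]
tcp_rot: [0.998, -0.066, 0.0, 0.0]
force: [0.5, 0.2, -0.6]
gripper_width: 0.545
clock: 47.12
tool_pos: [435.0, -371.9, 83.6]
tcp_rot: [0.998, -0.066, 0.0, 0.0]
force: [0.1, -0.3, 0.4]
gripper_width: 0.973
clock: 47.78
tool_pos: [473.6, -258.8, 223.9]
tcp_rot: [0.998, -0.067, 0.002, 0.001]
force: [1.2, -0.2, 0.0]
gripper_width: 0.88
top0 [406.3 239.6] [49.8  9.3] 7.8Traceback (most recent call last):
  File "<stdin>", line 7, in <module>
  File "<stdin>", line 6, in grip
cv2.error: OpenCV(4.12.0) /io/opencv/modules/imgproc/src/convhull.cpp:143: error: (-215:Assertion failed) total >= 0 && (depth == CV_32F || depth == CV_32S) in function 'convexHull'
```

```bash
python3 -m inch '{"xyz":[[0.2,1.4,0],[0.4,2.8,0],[0.6,4.2,0],[0.8,5.6,0],[1,7,0],[1.2,8.4,0],[1.4,9.8,0],[1.6,11.2,0]],"turn":[0.3,0.6,0.9,1.2,1.3,1.3,1.3,1.3],"claw":[1,1,1,1,1,1,1,1]}'
python3 -m inch '{"xyz":[[0.2,1.4,0],[0.4,2.8,0],[0.6,4.2,0],[0.7,5.6,0],[0.8,7,0],[0.8,8.4,0],[0.8,9.8,0],[0.8,11.2,0]],"turn":[0,0,0,0,0,0,0,0],"claw":[1,1,1,1,1,1,1,1]}'
python3 -m inch '{"xyz":[[0,0,0],[0,0,0],[0,0,0],[0,0,0]],"turn":[0,0,0,0],"claw":[1,1,1,1]}'
```

```text
clock: 48.55
tool_pos: [512.6, 21.8, 222.1]
tcp_rot: [1.0, 0.002, 0.001, 0.0]
force: [0.5, -1.0, -0.3]
gripper_width: 0.206
clock: 49.22
tool_pos: [532.7, 301.7, 221.8]
tcp_rot: [1.0, 0.002, 0.0, 0.0]
force: [-0.5, -0.4, -0.4]
gripper_width: 0.003
clock: 49.55
tool_pos: [533.2, 298.6, 221.3]
tcp_rot: [1.0, 0.001, 0.0, 0.001]
force: [-0.7, 0.9, -0.7]
gripper_width: 0.004
```

```bash
python3 - <<'E'
from h import *
o=cv2.imread('pics/top0.png')
t=snap('top','t18.png')[...,::-1]; s=snap('scene','s18.png')[...,::-1]; so=cv2.imread('pics/scene0.png')
def grip(n,im,roi):
    x0,y0,x1,y1=roi;m=cv2.inRange(cv2.cvtColor(im,cv2.COLOR_BGR2HSV)[y0:y1,x0:x1],np.array((5,120,60)),np.array((25,255,255)))
    z=cv2.findNonZero(m)
    if z is None: print(n,'hidden');return
    r=cv2.minAreaRect(z); print(n,np.round(r[0],1)+[x0,y0],np.round(r[1],1),round(r[2],1))
grip('top0',o,(375,222,440,255));grip('top',t,(375,222,440,255));grip('s0',so,(232,128,288,158));grip('s',s,(232,128,288,158))
for a,b,n in((o,t,'top'),(so,s,'scene')):
  for nm,q in(('bell',(719,-314,30)),('sock',(772,103,20)),('gel',(811,-107,2)),('grip',(435.7,-370,120))):
    u,v=pix(n,q).astype(int);r=18;w=np.s_[v-r:v+r,u-r:u+r];print(n,nm,(np.abs(a[w].astype(int)-b[w]).max(2)>50).sum())
E
```

```text
top0 [406.3 239.6] [49.8  9.3] 7.8
top [406.8 239.5] [49.5  9.3] 7.8
s0 [260.1 142.1] [44.8  9.1] 21.8
s [259.7 141.9] [44.5  9.5] 22.6
top bell 0
top sock 0
top gel 0
top grip 0
scene bell 0
scene sock 0
scene gel 0
scene grip 19
```

The lifter is back on its stand (top centre 406.8,239.5 against 406.3,239.6 at the start), and the bell, socket and gel frame are unchanged. Now to shut the guard.

```bash
python3 -m inch '{"xyz":[[0,0.1,-1.2],[0,0.1,-2.4],[0,0.1,-3.6],[0,0.1,-4.5],[0,0.1,-4.8],[0,0.1,-4.8],[0,-0.5,-4.8],[0,-1.1,-4.8]],"turn":[0,0,0,0,0,0,0,0],"claw":[1,1,1,1,1,1,1,1]}'
python3 -m inch '{"xyz":[[0,-0.7,0],[0,-1.4,0],[0,-2.1,0],[-0.1,-2.8,0],[-0.1,-3.5,0],[-0.1,-4.2,0],[-0.2,-4.9,0],[-0.2,-5.6,0]],"turn":[0,0,0,0,0,0,0,0],"claw":[1,1,1,1,1,1,1,1]}'
python3 -m inch '{"xyz":[[0,-0.7,0],[0,-1.4,0],[0,-2.1,0],[-0.1,-2.7,0],[-0.1,-3.2,0],[-0.1,-3.6,0],[-0.1,-3.8,0],[-0.1,-3.8,0]],"turn":[0,0,0,0,0,0,0,0],"claw":[1,1,1,1,1,1,1,1]}'
```

```text
clock: 50.32
tool_pos: [532.9, 275.4, 102.9]
tcp_rot: [1.0, 0.003, 0.001, -0.002]
force: [-1.2, 2.8, -1.1]
gripper_width: 0.005
clock: 50.98
tool_pos: [529.0, 134.0, 103.7]
tcp_rot: [1.0, 0.002, 0.002, -0.001]
force: [-1.0, 1.8, 1.4]
gripper_width: 0.005
clock: 51.65
tool_pos: [526.0, 36.7, 102.2]
tcp_rot: [1.0, 0.001, 0.001, 0.0]
force: [0.1, 0.5, -0.4]
gripper_width: 0.008
```

```bash
for i in 1 2 3; do python3 -m inch '{"xyz":[[0,-0.06,0],[0,-0.12,0],[0,-0.12,0]],"turn":[0,0,0],"claw":[1,1,1]}'|egrep 'pos|force'; done
```

```text
tool_pos: [525.2, 35.7, 101.3]
force: [-0.6, 0.1, 0.1]
tool_pos: [525.2, 35.4, 101.3]
force: [0.6, 6.8, 0.4]
tool_pos: [525.2, 35.5, 101.3]
force: [0.5, 12.5, -0.4]
```

Hard stop at y 35.5, so the guard is shut. I'll retreat and make the final check.

```bash
python3 -m inch '{"xyz":[[0,1,0],[0,1,0],[0,1,1.2],[0,1,2.6],[0,1,4],[-0.5,1,5],[-1,1,6],[-1,1,6]],"turn":[0,0,0,0,0,0,0,0],"claw":[1,1,1,1,1,1,1,1]}'
python3 -m inch '{"xyz":[[0,1,0],[0,2,0],[0,3,0],[0,4,0],[0,5,0],[0,6,0],[0,6,0],[0,6,0]],"turn":[0,0,0,0,0,0,0,0],"claw":[1,1,1,1,1,1,1,1]}'
python3 - <<'E'
from h import *
t=snap('top','t19.png')[...,::-1]; s=snap('scene','s19.png')[...,::-1]
o=cv2.imread('pics/top0.png');so=cv2.imread('pics/scene0.png')
for n,im in(('scene',s),('top',t)):
  hsv=cv2.cvtColor(im,cv2.COLOR_BGR2HSV)
  m=cv2.inRange(hsv,np.array((0,150,50)),np.array((8,255,255)))|cv2.inRange(hsv,np.array((172,150,50)),np.array((180,255,255)))
  for q in cv2.findContours(cv2.morphologyEx(m,cv2.MORPH_CLOSE,np.ones((5,5))),cv2.RETR_EXTERNAL,cv2.CHAIN_APPROX_NONE)[0]:
    if cv2.contourArea(q)>100:
      c,r=cv2.minEnclosingCircle(q);P=on(n,*c,41)[:2]-[547.9,-163.9];a=np.radians(2.6);print(n,np.round(c,1),round(r,1),'slab xy',P@[np.cos(a),np.sin(a)],P@[-np.sin(a),np.cos(a)])
for a,b,n in((o,t,'top'),(so,s,'scene')):
  for nm,q in(('bell',(719,-314,30)),('sock',(772,103,20)),('gel',(811,-107,2)),('grip',(435.7,-370,120)),('handle',(526.6,18,152))):
    u,v=pix(n,q).astype(int);r=18;w=np.s_[v-r:v+r,u-r:u+r];print(n,nm,(np.abs(a[w].astype(int)-b[w]).max(2)>50).sum())
cv2.imwrite('pics/c19.png',np.vstack([t[90:270,60:460],s[100:320,200:600]])); print(arm.get_state()['tool_pos'])
E
```

```text
clock: 53.07
tool_pos: [501.0, 54.6, 255.8]
tcp_rot: [1.0, 0.003, 0.004, 0.001]
force: [1.0, 0.7, 0.8]
gripper_width: 0.006
clock: 53.73
tool_pos: [499.4, 204.9, 250.1]
tcp_rot: [1.0, 0.004, -0.001, 0.0]
force: [0.6, 0.3, -0.3]
gripper_width: 0.002
scene [305.5 238. ] 16.6 slab xy 67.79361433209675 0.5252197548960842
scene [327.3 201.9] 15.9 slab xy -66.96297923385778 6.7445839105115155
top [326.5 222.3] 13.1 slab xy -68.66556853512549 2.3172608286471794
top [324.8 173.3] 13.3 slab xy 72.10279667863554 0.629850076877521
top bell 0
top sock 0
top gel 0
top grip 0
top handle 100
scene bell 0
scene sock 0
scene gel 0
scene grip 23
scene handle 153
[500.06029627 202.66533649 250.25090058]
```

View pics/c19.png

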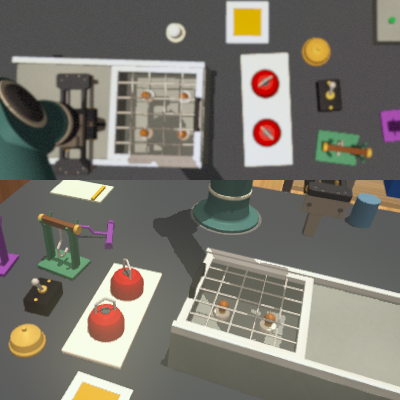

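The final pictures show:
- **Hoods:** both upright on the slab, at top (265,83) and (267,132) in the crop.
- **Lifter:** on the green stand.
- **Toggle:** over to off.
- **Guard:** over the four bare lamps. The stop-to-stop travel came to 249 mm of 250.

The robot is clear of everything, so I'm handing in.

```bash
python3 -c "
from rig import arm
print(arm.close_job(), arm.get_state()['clock'])"
```

```text
the job is handed in; nothing more can be done
the job is handed in; nothing more can be done
```

The job is done and handed in at about 54 s of the 210 s allowed. The hand-in gives no verdict.

I pushed the toggle off, opened the guard, hooked the two hoods out with the wooden lifter and set both on the slab. Then I hung the lifter back on the green stand and shut the guard.

**Last checks:**
- **Hoods:** both stand upright on the slab, at about x = −68 and +70 mm and y within 7 mm of its centre.
- **Toggle:** it is leaning over to off in the final picture, and its ball had measured at the predicted off position.
- **Guard:** it is against its stop over the bare lamps, with 249 mm of travel measured between its two stops against 250 given.
- **Lifter:** it is within about 2 mm of where it started.
- **Bell, socket and gel frame:** the pictures show no change.

**What disagreed:**
- **Fingertip height:** the true fingertip sits about 38 mm above the reported TCP. My first two pushes at the toggle failed because of this: one passed over the ball and one rode up on it at about 25 N. I corrected the offset by touching down on the slab, which reached about 33 N.
- **Cameras:** the two views differed by 4–7 mm on the hood loops, which did no harm.
- **Final image comparison:** some pixels changed around the guard handle and the lifter grip. I put the handle change down to shadow and relied on the stop positions. The grip's position measured the same as at the start.

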